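# Close the back of a picture frame

## Robot

A 6-joint arm with a two-finger parallel gripper is mounted at the origin on the work surface. World frame = base frame: x ahead of the robot, y to its left, z up, the work surface at z = 0. Lengths are in mm, angles in rad, forces in N, time in s.
With the tool pointing down it reaches from about 350 to 775 mm from the base axis. Payload 5.5 kg.
Tool frame: the origin (TCP) lies midway between the tips of the shut fingers; the grasp point (between the pads) lies 19 mm behind it (bot.grip_point_offset is the z of the grasp point in the tool frame, in mm); z points along the fingers, y is the direction in which the jaws open and shut (so a half turn about z gives the same grasp; the last joint's range is limited). The gripper opens to 85 mm and grips with 20 to 120 N. Pads are 22 mm wide; open, the fingers measure 114 mm over their backs; the gripper's body (76 mm by 85 mm) begins 54 mm behind the grasp point. The pads swing forward as they close: fully open they stand 13 mm farther back than shut.
Start: joints at [0.981, 0.313, 0.046, 1.304, 0, 1.431], TCP at [250.031, 517.838, 231.323] pointing down, gripper open.
Joint ranges: [-2.76, 2.76], [-0.86, 1.69], [-1.03, 1.26], [-2.2, 2.34], [-1.47, 1.5], [-3.14, 3.14]. Speed limits (rad/s): [2.57, 2.57, 3.14, 3.14, 3.14, 3.14].

## Interface

Orientations are given as a unit quaternion [w, x, y, z].
In Python, from rig import bot gives the robot as it stands.
- The arm moves only by the tool jog_arm, never from a script. Its argument "steps" is a list that holds one entry, the list of rows, each a list of 7 numbers: the shift along the tool's x, y, z in mm, then the turn, a rotation vector about the tool's x, y, z in units of 6 degrees (1.0 is 6 degrees), then the finger opening in mm, from 0 to 85.4. A call has 1 to 20 rows; each row is the pose to reach, as a shift and turn from the pose commanded when the call began, along the tool's axes at that moment; what a row does not reach only later rows make up. A row lasts 1/8 s, in which the tool goes at most 62.5 mm and 10.7 degrees, less where a joint would pass 70% of its speed; a pose out of reach is approached as far as the arm can. A call with a gripper value outside its range is refused whole. The fingers move at their own pace and stop on an object; the grip force is fixed at half the most. Time passes only in rows, so rows that repeat a pose let the fingers close. It gives the time, the measured TCP pose, the force and the opening at its end, in the units of the state.
- bot.get_obs(): the state, without advancing time (a new reading comes with each control period).
- bot.grab_frame(name): name is "side" or "top"; returns a dict with "image" (384x512x3 uint8, red, green, blue), "z_map" (384x512 float32, mm along the optical axis (not along the pixel's ray), 0 where there is no reading), "fx", "fy", "cx", "cy" (pixels), "extrinsics" (4x4, takes a point from world to camera coordinates). Camera axes: x right, y down, z forward; pixel columns grow to the right and rows downward; lengths in mm; the calibration is good to about 2 mm. A picture is of the moment at which its call begins.
- bot.close_job(): hands the job in, once; it reports no verdict.
Trained networks look in a picture, given as the dict that the camera call returned (one of the last four; its "shot" number tells which), for a name from the list of things; names that differ only in an ending like _2 or _b are one class to them, and where a whole thing is asked for, a point or a joint stands for the part that bears it (a point fixed in the world has none). Each returns a list of dicts, best first, with "conf" (0 to 1); they miss things now and then, are a little off and sometimes report something else, mostly with a low value. They report only what shows in the picture. A call takes as long as a camera call. They do not tell look-alikes from the thing itself.
- bot.cut_out(picture, label): "pixels" (384x512 bool, what is visible of it) and "rect" ([centre column, centre row, width, height] in pixels, round what is visible of it).
The state is a dict: "clock": time; "joint_positions": joint angles; "joint_vel": joint speeds; "joint_efforts": joint torques, N m; "eef_pos": TCP position; "ee_rot": TCP orientation; "ft_force": force on the tool from outside, world axes, zero at the start; "moment": the same for the moment, N m; "width": finger opening in mm.
Only numpy, scipy, OpenCV 4.12 (cv2) and the standard library are available. Lean on these libraries where they do the work, as an engineer would, in place of code of your own. Each camera call takes 0.05 s, during which the arm holds its last target.

## Task

Fit the plywood backing board into the back of the picture frame that lies face down on the bench: angle its tongue into the groove under the lip of the frame's near rail, then lower the board gently, without letting it drop, until it lies flat in the frame. Then turn both steel turn-buttons on the opposite rail square across, over the board, so that they hold it in. Leave the bottle, the mug and the moulding corner where they are.

Things in the scene. Friction and masses are not known exactly. Their poses are not given: they have to be found in the camera images.
- frame: wooden picture frame lying face down, fixed to the bench. Outer 187 mm (x) by 227 mm (y); rails 30 mm wide, tops 25 mm above the bench. Origin: centre of its underside; z up. Opening 127 x 167 mm (x -63.5 to 63.5, y -83.5 to 83.5), its floor 10 mm above the bench: the board rests on it. The rail at -x (near the robot) has the groove, the rail at +x the two turn-buttons.
- lip_edge (a point): middle of the lower inner edge of the lip over the groove: frame (-63.5, 0, 20) mm. The groove opens towards the frame's +x, is 13 mm deep (x -76.5 to -63.5), 10 mm high (z 10 to 20), 167 mm long; the lip is 5 mm thick (z 20 to 25). The lip keeps the board from going in flat: the tongue goes in first, the board tilted 10 to 18 degrees, its other edge up.
- board: plywood board, about 0.24 kg, flat on the bench. Body 120 (x) x 160 (y) x 14 mm; tongue at its -x edge (see tongue). On the middle of its top a batten to hold it by: 22 (x) x 90 (y) mm, 34 high, its top 48 mm over the underside. Origin: centre of the body's underside, below the batten; z up. Fitted: axes parallel to the frame's, underside 10 mm over the bench.
- tongue (a point): middle of the lower edge of the tongue's end: (-78, 0, 0) mm in the board's axes. The tongue is 18 mm long (x -78 to -60), 5 mm thick, 160 mm wide, flush with the board's underside. Fitted, it has up to 4 mm of play along x.
- button_left (a joint): angle of the turn-button at the frame's +y: 0 along the rail, long end to the frame's +y (open); 1.57 long end to the frame's -x, square over the board; stops at -0.3 and 1.6; grows counter-clockwise seen from above. Turns with light friction (0.04 N m), stays where left.
- button_right (a joint): angle of the mirror-image turn-button at the frame's -y: 0 along the rail, long end to the frame's -y (open); 1.57 long end to the frame's -x, square over the board; stops at -0.3 and 1.6; grows clockwise seen from above. Same friction.
- button_left_pivot (a point): on the top of the left turn-button over its vertical pivot, 43 mm above the bench: frame (78.5, 45) mm. The button is a steel bar 62 x 14 mm, 16 mm high (27 to 43 mm above the bench; the fitted board's top is at 24 mm); its short end is 16 mm, its long end 46 mm from the pivot.
- button_right_pivot (a point): the same for the right turn-button (same sizes): frame (78.5, -45) mm
- button_left_tip (a point): middle of the top edge of the left turn-button's long end
- button_right_tip (a point): middle of the top edge of the right turn-button's long end
- spray_bottle: bystander: standing spray bottle, 64 mm across, 168 mm high; origin: centre of its foot
- mug: bystander: white mug, 80 mm across, 90 mm high; origin: centre of its foot
- moulding_corner: bystander: L-shaped dark wood moulding corner sample, 100 x 100 mm, 22 mm high; origin: under the centre of its bounding square
Not all that is in view belongs to the job. Several things have the shape of the board; the one meant has the colours described above.

How it is judged:
By the outcome, as a careful person would: the job done as asked, in the order asked, and still so for the second after the job is handed in, with the robot touching nothing.
It also fails if it takes over 61 s, if anything falls off the work surface, if the arm or the gripper's body presses on something with over 40 N, if the wrist force passes 120 N, or if a joint passes its speed limit or range.

## Working session

There is one attempt and no reset: what is moved stays moved. The work goes in short steps, Python scripts to look and compute and a tool call to move; the robot and the scene stay as the last step left them, time stands still between calls to the robot, and variables do not carry over. Pictures are saved under pics/ and viewed, and the job is handed in when it is done.

Besides the shell and the picture viewer there is one more tool, called after ">>>" as name(argument=value, ...) on one line, values as JSON. jog_arm: Moves the arm, as the interface text tells. Its arguments: {"type":"object","properties":{"steps":{"type":"array"}},"required":["steps"]}

```bash
ls; mkdir -p pics; cat > h.py <<'E'
import numpy as np, cv2
from rig import bot
from scipy.spatial.transform import Rotation as R
def rot(q): return R.from_quat([q[1],q[2],q[3],q[0]]).as_matrix()
def world(p,pix=None):
    z=p["z_map"]; v,u=np.mgrid[0:384,0:512]
    c=np.stack([(u-p["cx"])/p["fx"]*z,(v-p["cy"])/p["fy"]*z,z],-1)
    E=np.array(p["extrinsics"]); w=(c-E[:3,3])@E[:3,:3]
    w[z==0]=np.nan
    return w
def proj(p,X):
    E=np.array(p["extrinsics"]); c=np.atleast_2d(X)@E[:3,:3].T+E[:3,3]
    return np.c_[c[:,0]/c[:,2]*p["fx"]+p["cx"],c[:,1]/c[:,2]*p["fy"]+p["cy"]]
def save(p,name,s=1.5):
    cv2.imwrite("pics/"+name,cv2.cvtColor(cv2.resize(p["image"],None,fx=s,fy=s),cv2.COLOR_RGB2BGR))
def shoot(n):
    p=bot.grab_frame(n); p=dict(p); np.savez("last_"+n+".npz",**{k:v for k,v in p.items()}); return p
E
python3 - <<'E'
from h import *
for n in("top","side"):
    p=shoot(n); save(p,n+"0.png"); print(n,np.round(p["extrinsics"],3).tolist(),p["fx"],p["cx"],p["cy"])
    for l in("board","frame","button_left","button_right","spray_bottle","mug","moulding_corner"):
        for d in bot.cut_out(p,l): print(n,l,round(d["conf"],2),np.round(d["rect"]).tolist())
print(bot.get_obs())
E
```

```text
pics
top [[0.023, -0.999, 0.024, -66.81], [-0.989, -0.026, -0.146, 561.131], [0.146, -0.021, -0.989, 1178.621], [0.0, 0.0, 0.0, 1.0]] 386.7687556269395 252.92369221692036 195.21958512281756
top board 0.85 [283.0, 201.0, 54.0, 44.0]
top board 0.72 [322.0, 272.0, 50.0, 59.0]
top board 0.61 [405.0, 258.0, 53.0, 43.0]
top frame 0.9 [192.0, 190.0, 80.0, 64.0]
top spray_bottle 0.59 [370.0, 178.0, 31.0, 29.0]
top mug 0.59 [86.0, 169.0, 35.0, 34.0]
top mug 0.43 [281.0, 201.0, 54.0, 50.0]
top moulding_corner 0.79 [228.0, 135.0, 33.0, 32.0]
side [[0.689, -0.724, 0.004, -418.641], [-0.381, -0.368, -0.848, 262.673], [0.616, 0.583, -0.529, 981.647], [0.0, 0.0, 0.0, 1.0]] 361.2037347349914 258.7088834000464 190.35141909571087
side board 0.93 [264.0, 278.0, 70.0, 52.0]
side board 0.72 [356.0, 321.0, 81.0, 79.0]
side board 0.68 [365.0, 227.0, 26.0, 56.0]
side board 0.66 [278.0, 223.0, 62.0, 37.0]
side frame 0.81 [227.0, 186.0, 76.0, 40.0]
side frame 0.53 [233.0, 169.0, 13.0, 11.0]
side button_right 0.7 [231.0, 170.0, 11.0, 6.0]
side button_right 0.44 [254.0, 178.0, 17.0, 11.0]
side spray_bottle 0.92 [364.0, 229.0, 26.0, 54.0]
side mug 0.84 [185.0, 145.0, 26.0, 24.0]
side moulding_corner 0.65 [282.0, 174.0, 32.0, 15.0]
{'clock': 0.8, 'joint_positions': array([9.81390100e-01, 3.13165106e-01, 4.61338247e-02, 1.30361014e+00,
       5.37160399e-06, 1.43124213e+00]), 'joint_vel': array([ 0.00088636,  0.0008784 ,  0.00059545,  0.00136306,  0.00028369,
       -0.00074522]), 'joint_efforts': array([-7.50451327e-04, -4.80388319e+01,  2.98794472e+01, -7.83182645e-05,
       -1.38798382e-04, -2.02736550e-05]), 'eef_pos': array([250.04190792, 517.84670403, 231.35691062]), 'ee_rot': array([2.50990805e-05, 2.23034238e-01, 9.74810609e-01, 7.33205176e-05]), 'ft_force': array([ 0.19255937, -0.3975885 , -0.77444256]), 'moment': array([0.04815057, 0.04963876, 0.03979074]), 'width': 85.47177480991256}
```

View pics/top0.png

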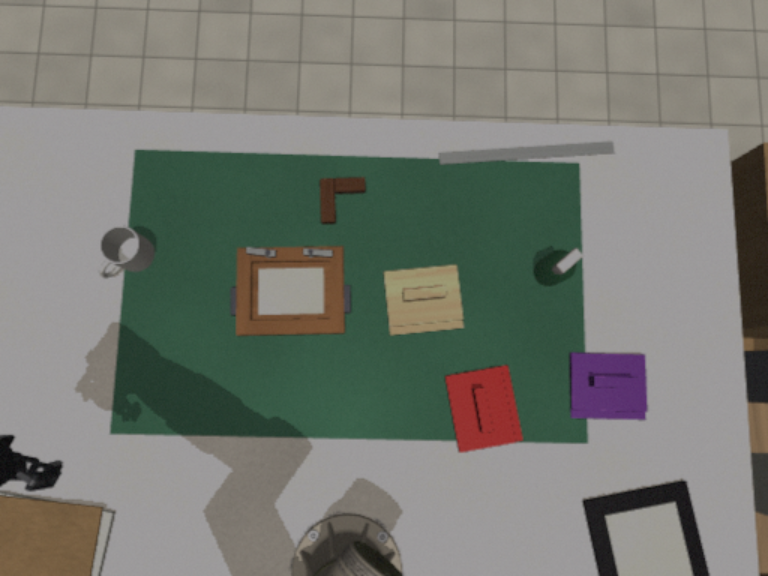

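View pics/side0.png

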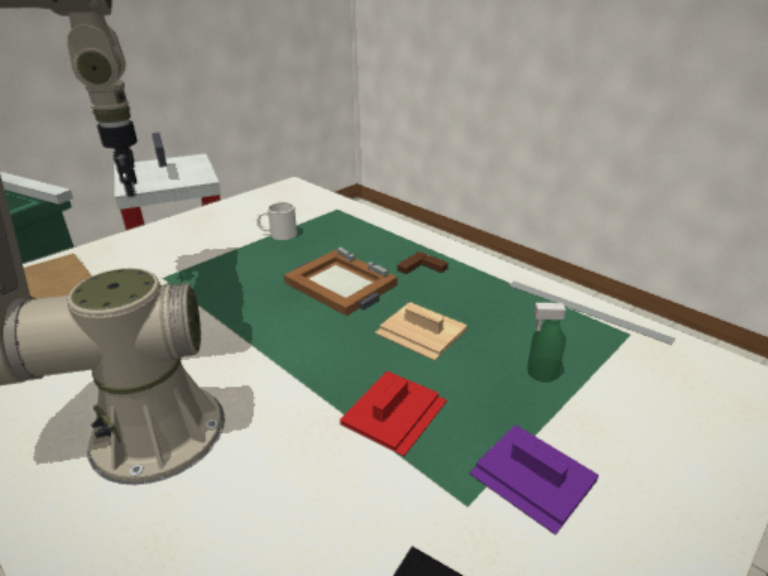

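The board could be any of three things in the top picture: plywood at (283,201), red at (322,272) or purple at (405,258). The description says plywood, so I choose (283,201). The frame is at (192,190), with both buttons open on its far (+x) rail. Next I check a close crop and measure.

```bash
python3 - <<'E'
from h import *
p=shoot("top")
c=p["image"][120:250,140:330]; cv2.imwrite("pics/crop1.png",cv2.cvtColor(cv2.resize(c,None,fx=4,fy=4,interpolation=cv2.INTER_CUBIC),cv2.COLOR_RGB2BGR))
w=world(p)
for l in("board","frame"):
    d=bot.cut_out(p,l)[0]; m=d["pixels"]; print(l,d["rect"])
    q=w[m]; print("zpercentiles",np.nanpercentile(q[:,2],[5,25,50,75,95]).round(1))
    for lo,hi in ((5,19),(19,32),(38,60)):
        s=q[(q[:,2]>lo)&(q[:,2]<hi)]
        if len(s)<10: continue
        r=cv2.minAreaRect(s[:,:2].astype(np.float32)); print(lo,hi,len(s),np.round(r[0],1),np.round(r[1],1),round(r[2],2),s[:,:2].mean(0).round(1),s[:,2].mean().round(1))
# empty table check
print(np.nanmedian(w[240:280,150:250,2]))
s=shoot("side"); ws=world(s)
d=bot.cut_out(s,"board")
for k in d: print(k["rect"],k["conf"],np.nanmedian(ws[k["pixels"]],0).round(), np.median(s["image"][k["pixels"]],0))
E
```

```text
board [322.8, 272.1, 43.6, 58.5]
zpercentiles [ 6.1 13.3 15.7 18.1 49.6]
5 19 1667 [ 328.4 -276.4] [160.8 136.5] 10.58 [ 327.4 -273.8] 14.5
19 32 172 [ 327.1 -267.2] [154.4 118.4] 10.08 [ 325.6 -270.1] 20.9
38 60 236 [ 326.1 -267.6] [90.5 22.6] 11.61 [ 326.3 -266.9] 49.0
frame [191.4, 192.1, 78.2, 64.2]
zpercentiles [ 8.6 11.8 20.4 26.6 31.7]
5 19 2065 [552.5 141.1] [178.7 253.1] 8.95 [566.1 141.1] 11.8
19 32 1962 [566.8 140.3] [188.  251.8] 2.59 [556.  139.6] 26.1
38 60 166 [643.7 142.4] [ 18.6 178. ] 0.3 [644.2 140.1] 44.3
2.0761634455275173
[278.0, 221.8, 58.3, 37.0] 0.87 [ 546. -166.   14.] [219. 182. 136.]
[353.6, 322.0, 81.2, 76.3] 0.84 [ 370. -555.   14.] [106.  53. 136.]
[263.1, 277.5, 70.5, 54.3] 0.8 [ 314. -287.   13.] [187.  44.  42.]
```

View pics/crop1.png

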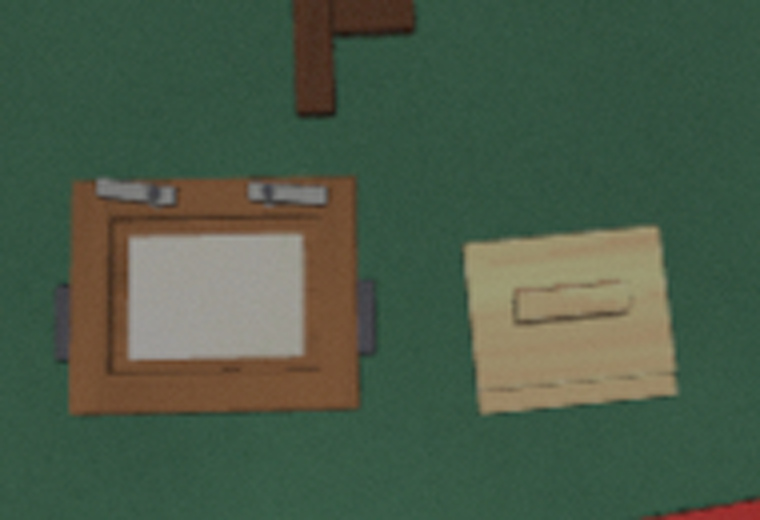

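The crop shows the plywood board with its batten. Its tongue edge faces the robot (crop bottom, around (580,395)). The frame's buttons lie along the far rail at crop (135,192) and (288,194). Now I fit precise poses.

```bash
cat > fit.py <<'E'
from h import *
from scipy.optimize import minimize
S=6
def load(n): return dict(np.load("last_%s.npz"%n))
def mask(p,kind,ctr,rad):
    im=cv2.resize(p["image"],None,fx=S,fy=S,interpolation=cv2.INTER_CUBIC)
    hsv=cv2.cvtColor(im,cv2.COLOR_RGB2HSV)
    h,s,v=[hsv[...,i].astype(int) for i in range(3)]
    im=im.astype(int); r,g,b=im[...,0],im[...,1],im[...,2]
    m=(r>g+8)
    u,v_=np.mgrid[0:m.shape[1],0:m.shape[0]][0].T,np.mgrid[0:m.shape[1],0:m.shape[0]][1].T
    m&=(np.hypot((u+.5)/S-.5-ctr[0],(v_+.5)/S-.5-ctr[1])<rad)
    m=cv2.morphologyEx(m.astype(np.uint8),cv2.MORPH_OPEN,np.ones((7,7)))
    n,lab,st,_=cv2.connectedComponentsWithStats(m)
    k=1+np.argmax(st[1:,4]); m=(lab==k).astype(np.uint8)
    cs,_=cv2.findContours(m,cv2.RETR_EXTERNAL,cv2.CHAIN_APPROX_NONE)
    c=max(cs,key=len); m=np.zeros_like(m); cv2.drawContours(m,[c],-1,1,-1)
    return m
FR=[np.array([[x,y,z] for x in(-93.5,93.5) for y in(-113.5,113.5) for z in(0,25)],float)]
BO=[np.array([[x,y,z] for x in(-60,60) for y in(-80,80) for z in(0,14)],float),
    np.array([[x,y,z] for x in(-78,-60) for y in(-80,80) for z in(0,5)],float),
    np.array([[x,y,z] for x in(-11,11) for y in(-45,45) for z in(14,48)],float)]
def render(p,boxes,T,shape):
    m=np.zeros(shape,np.uint8); Rm,t=T
    for B in boxes:
        q=(proj(p,B@Rm.T+t)+.5)*S-.5
        hull=cv2.convexHull(q.astype(np.float32))
        cv2.fillConvexPoly(m,np.round(hull*16).astype(np.int32),1,shift=4)
    return m
def fit(ps,ms,boxes,x0,z=0):
    def cost(x):
        T=(R.from_euler('z',x[2]/100).as_matrix(),np.array([x[0],x[1],z]))
        c=0
        for p,m in zip(ps,ms):
            r=render(p,boxes,T,m.shape); c+=1-(r&m).sum()/(r|m).sum()
        return c
    best=None
    r=minimize(cost,x0,method="Nelder-Mead",options=dict(initial_simplex=np.array([x0]+[np.array(x0)+d for d in np.eye(3)*6]),xatol=.02,fatol=1e-5))
    r=minimize(cost,r.x,method="Nelder-Mead",options=dict(initial_simplex=np.array([r.x]+[r.x+d for d in np.eye(3)*2]),xatol=.02,fatol=1e-5))
    return r.x,r.fun
E
cat > fit1.py <<'E'
from fit import *
t,s=load("top"),load("side")
for nm,bx,x0,ct,cs in(("frame",FR,[567,140,0],(193,192),(227,186)),("board",BO,[546,-166,8],(283,201),(280,220))):
    mt=mask(t,nm,ct,60); ms=mask(s,nm,cs,48)
    cv2.imwrite("pics/m_%s.png"%nm,np.hstack([cv2.resize(mt*255,(512,384)),cv2.resize(ms*255,(512,384))])[:, :])
    for P,M in(([t],[mt]),([s],[ms]),([t,s],[mt,ms])):
        print(nm,[np.round(a,2) for a in fit(P,M,bx,x0)])
E
python3 fit1.py; python3 - <<'E'
import cv2
a=cv2.vconcat([cv2.imread("pics/m_frame.png"),cv2.imread("pics/m_board.png")]); cv2.imwrite("pics/mm.png",cv2.resize(a,(800,600)))
E
```

```text
frame [array([568.42, 138.42,   4.61]), np.float64(0.04)]
frame [array([572.18, 139.76,   4.29]), np.float64(0.08)]
frame [array([568.83, 138.32,   4.42]), np.float64(0.13)]
board [array([ 565.86, -147.35,   12.19]), np.float64(0.38)]
board [array([ 569.08, -145.89,   12.19]), np.float64(0.04)]
board [array([ 566.58, -146.24,   11.92]), np.float64(0.43)]
```

View pics/mm.png

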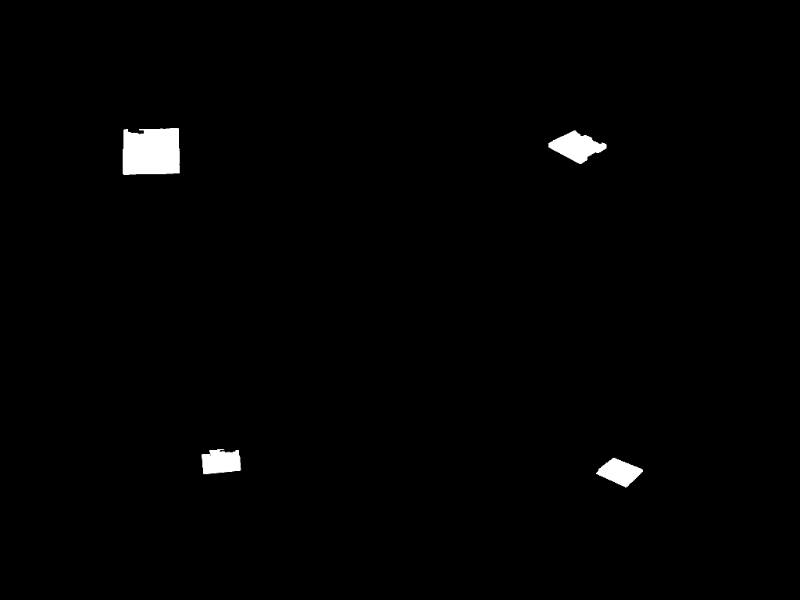

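```bash
sed -i 's/    m=(r>g+8)/    m=(r>g+8) if kind=="frame" else (r>g-10)/; s/    return m$/    if kind=="frame":\n        c=cv2.convexHull(np.argwhere(m)[:,::-1].astype(np.int32)); cv2.fillConvexPoly(m,c,1)\n    return m/' fit.py
sed -i '0,/return m$/b' fit.py
python3 fit1.py; sed -n 10,35p fit.py; python3 - <<'E'
import cv2
a=cv2.vconcat([cv2.imread("pics/m_frame.png"),cv2.imread("pics/m_board.png")]); cv2.imwrite("pics/mm2.png",cv2.resize(a,(800,600)))
E
```

```text
m=(r>g+8) if kind=="frame" else (r>g-10)
    u,v_=np.mgrid[0:m.shape[1],0:m.shape[0]][0].T,np.mgrid[0:m.shape[1],0:m.shape[0]][1].T
    m&=(np.hypot((u+.5)/S-.5-ctr[0],(v_+.5)/S-.5-ctr[1])<rad)
    m=cv2.morphologyEx(m.astype(np.uint8),cv2.MORPH_OPEN,np.ones((7,7)))
    n,lab,st,_=cv2.connectedComponentsWithStats(m)
    k=1+np.argmax(st[1:,4]); m=(lab==k).astype(np.uint8)
    cs,_=cv2.findContours(m,cv2.RETR_EXTERNAL,cv2.CHAIN_APPROX_NONE)
    c=max(cs,key=len); m=np.zeros_like(m); cv2.drawContours(m,[c],-1,1,-1)
    if kind=="frame":
        c=cv2.convexHull(np.argwhere(m)[:,::-1].astype(np.int32)); cv2.fillConvexPoly(m,c,1)
    return m
FR=[np.array([[x,y,z] for x in(-93.5,93.5) for y in(-113.5,113.5) for z in(0,25)],float)]
BO=[np.array([[x,y,z] for x in(-60,60) for y in(-80,80) for z in(0,14)],float),
    np.array([[x,y,z] for x in(-78,-60) for y in(-80,80) for z in(0,5)],float),
    np.array([[x,y,z] for x in(-11,11) for y in(-45,45) for z in(14,48)],float)]
def render(p,boxes,T,shape):
    m=np.zeros(shape,np.uint8); Rm,t=T
    for B in boxes:
        q=(proj(p,B@Rm.T+t)+.5)*S-
[... 386 characters left out ...]
,[np.round(a,2) for a in fit(P,M,bx,x0)])
                                     ~~~^^^^^^^^^^^
  File "fit.py", line 42, in fit
    r=minimize(cost,x0,method="Nelder-Mead",options=dict(initial_simplex=np.array([x0]+[np.array(x0)+d for d in np.eye(3)*6]),xatol=.02,fatol=1e-5))
    res = _minimize_neldermead(fun, x0, args, callback, bounds=bounds,
                               **options)
    fsim[k] = func(sim[k])
              ~~~~^^^^^^^^
    fx = function(np.copy(x), *(wrapper_args + args))
  File "fit.py", line 39, in cost
    r=render(p,boxes,T,m.shape); c+=1-(r&m).sum()/(r|m).sum()
  File "fit.py", line 31, in render
    if kind=="frame":
       ^^^^
NameError: name 'kind' is not defined
```

View pics/mm2.png

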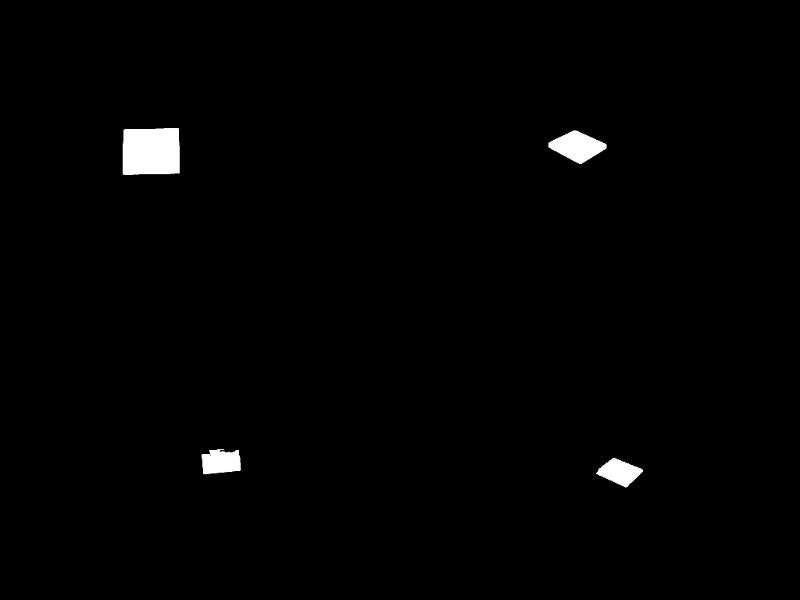

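```bash
python3 - <<'E'
s=open("fit.py").read(); i=s.index("def render"); a,b=s[:i],s[i:]
b=b.replace('''    if kind=="frame":
        c=cv2.convexHull(np.argwhere(m)[:,::-1].astype(np.int32)); cv2.fillConvexPoly(m,c,1)
''','')
open("fit.py","w").write(a+b)
E
python3 fit1.py;  python3 - <<'E'
import cv2
a=cv2.vconcat([cv2.imread("pics/m_frame.png"),cv2.imread("pics/m_board.png")]); cv2.imwrite("pics/mm2.png",cv2.resize(a,(800,600)))
E
```

```text
frame [array([568.42, 138.13,   4.6 ]), np.float64(0.01)]
frame [array([571.4 , 138.95,   3.83]), np.float64(0.01)]
frame [array([568.93, 138.63,   4.51]), np.float64(0.04)]
board [array([ 565.72, -147.09,   12.22]), np.float64(0.01)]
board [array([ 568.19, -147.15,   11.97]), np.float64(0.01)]
board [array([ 566.37, -147.04,   12.32]), np.float64(0.04)]
```

View pics/mm2.png

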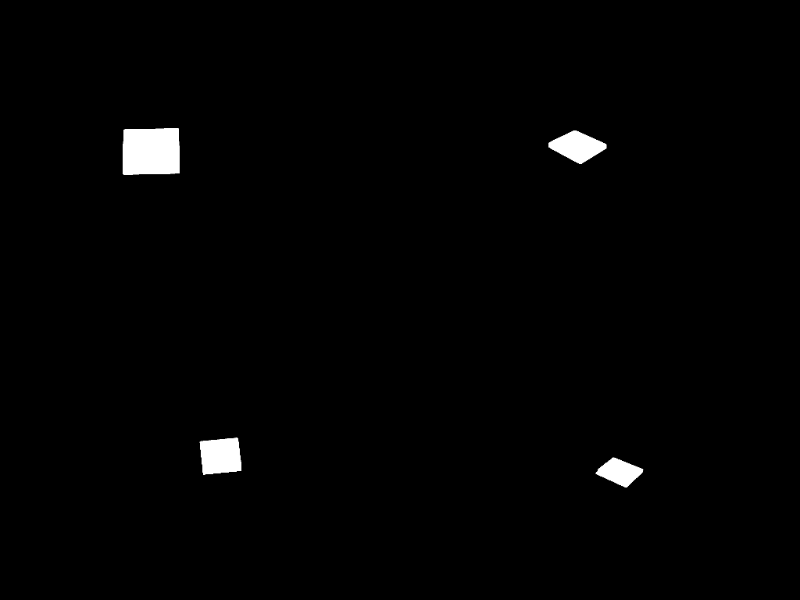

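The board fits at (567,-147) with yaw 0.12, and the frame at (569.5,138.5) with yaw 0.045. The two cameras differ by a consistent ~3 mm in x. Now a helper for moves, then I go above the board.

```bash
cat > plan.py <<'E'
from h import *
def Rt(yaw,tilt=0):
    "tool: y along yaw dir, z down; tilt (deg) raises the +x edge"
    c,s=np.cos(yaw),np.sin(yaw)
    M=np.array([[-s,c,0],[c,s,0],[0,0,-1]]).T
    return R.from_rotvec(-np.deg2rad(tilt)*np.array([-s,c,0])).as_matrix()@M
def row(pos,Rm,o=None):
    o=o or bot.get_obs(); R0=rot(o["ee_rot"]); 
    d=R0.T@(np.array(pos)-o["eef_pos"]); r=R.from_matrix(R0.T@Rm).as_rotvec(degrees=True)/6
    return np.r_[d,r].round(2).tolist()
E
python3 - <<'E'
from plan import *
print(row([567,-147,130],Rt(.1205)))
E
```

```text
[-574.5, -460.92, 101.28, 0.0, -0.0, 9.55]
```

>>> jog_arm(steps=[[[-574.5,-460.9,101.3,0,0,9.55,85],[-574.5,-460.9,101.3,0,0,9.55,85],[-574.5,-460.9,101.3,0,0,9.55,85],[-574.5,-460.9,101.3,0,0,9.55,85],[-574.5,-460.9,101.3,0,0,9.55,85],[-574.5,-460.9,101.3,0,0,9.55,85],[-574.5,-460.9,101.3,0,0,9.55,85],[-574.5,-460.9,101.3,0,0,9.55,85],[-574.5,-460.9,101.3,0,0,9.55,85],[-574.5,-460.9,101.3,0,0,9.55,85],[-574.5,-460.9,101.3,0,0,9.55,85],[-574.5,-460.9,101.3,0,0,9.55,85],[-574.5,-460.9,101.3,0,0,9.55,85],[-574.5,-460.9,101.3,0,0,9.55,85],[-574.5,-460.9,101.3,0,0,9.55,85],[-574.5,-460.9,101.3,0,0,9.55,85],[-574.5,-460.9,101.3,0,0,9.55,85],[-574.5,-460.9,101.3,0,0,9.55,85]]])

```text
clock: 3.3
eef_pos: [567.0, -146.6, 130.2]
ee_rot: [0.0, 0.663, 0.749, 0.0]
ft_force: [0.4, 0.2, 0.8]
width: 84.9
```

>>> jog_arm(steps=[[[0,0,60,0,0,0,60],[0,0,100,0,0,0,60],[0,0,110,0,0,0,50],[0,0,110,0,0,0,40],[0,0,110,0,0,0,30],[0,0,110,0,0,0,20],[0,0,110,0,0,0,15],[0,0,110,0,0,0,15],[0,0,110,0,0,0,15],[0,0,110,0,0,0,15]]])

```text
clock: 4.55
eef_pos: [568.3, -147.7, 22.2]
ee_rot: [0.002, 0.663, 0.749, 0.0]
ft_force: [-1.3, -0.8, 7.0]
width: 20.9
```

```bash
python3 - <<'E'
from plan import *
for n in("top","side"):
    p=shoot(n); save(p,n+"1.png",1.5)
o=bot.get_obs(); print(o["eef_pos"],o["ee_rot"],o["width"],o["ft_force"],o["clock"])
E
```

```text
[ 568.31087221 -147.66984353   22.14790959] [1.70951594e-03 6.63099380e-01 7.48529271e-01 4.69732725e-04] 21.194540088860553 [-1.45327167  0.05687151  5.73040305] 4.65
```

View pics/side1.png

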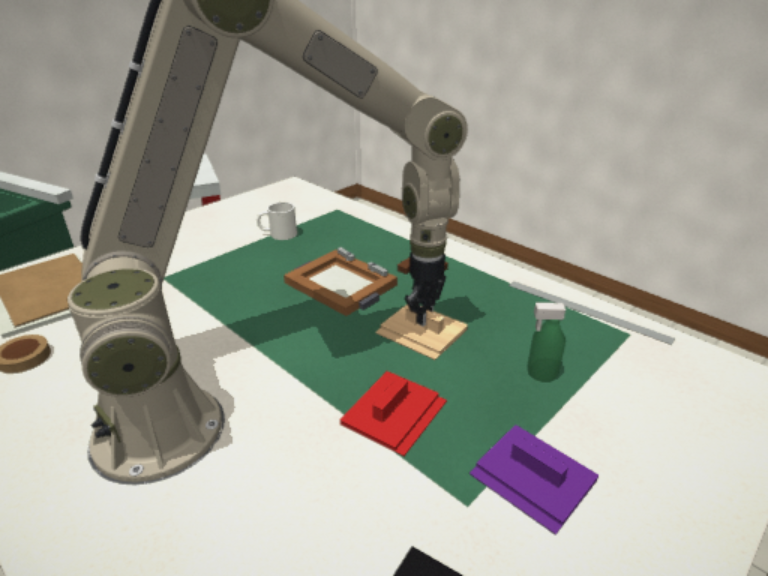

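View pics/top1.png

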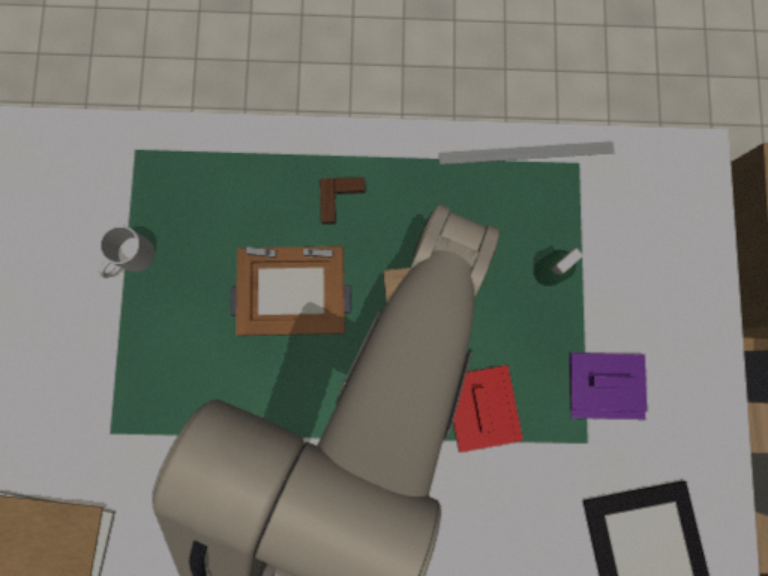

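Side picture: the fingers close on the plywood batten at about (425,318), width 21 mm. I lift now and check the hold.

>>> jog_arm(steps=[[[0,0,-5,0,0,0,15],[0,0,-20,0,0,0,15],[0,0,-60,0,0,0,15],[0,0,-90,0,0,0,15],[0,0,-100,0,0,0,15],[0,0,-100,0,0,0,15],[0,0,-100,0,0,0,15]]])

```text
clock: 5.52
eef_pos: [566.0, -146.6, 118.6]
ee_rot: [-0.001, 0.663, 0.749, -0.0]
ft_force: [0.4, -0.5, -2.7]
width: 21.0
```

```bash
python3 - <<'E'
from plan import *
p=shoot("side"); 
c=p["image"][140:260,220:360]; cv2.imwrite("pics/crop2.png",cv2.cvtColor(cv2.resize(c,None,fx=5,fy=5,interpolation=cv2.INTER_CUBIC),cv2.COLOR_RGB2BGR))
o=bot.get_obs(); print(o["eef_pos"],o["ee_rot"],o["width"],o["ft_force"],o["moment"],o["clock"])
R0=rot(o["ee_rot"]); print(R0.round(4)); np.savez("obs.npz",p=o["eef_pos"],R=R0)
E
```

```text
[ 565.97021956 -146.55714639  118.39478088] [-1.37393919e-03  6.63089858e-01  7.48538432e-01 -4.09935082e-04] 20.950648339066145 [-0.25203656 -0.53346492 -2.01554164] [-0.00941938 -0.05015775  0.0672337 ] 5.575
[[-0.1206  0.9927 -0.0026]
 [ 0.9927  0.1206  0.0012]
 [ 0.0015 -0.0024 -1.    ]]
```

View pics/crop2.png

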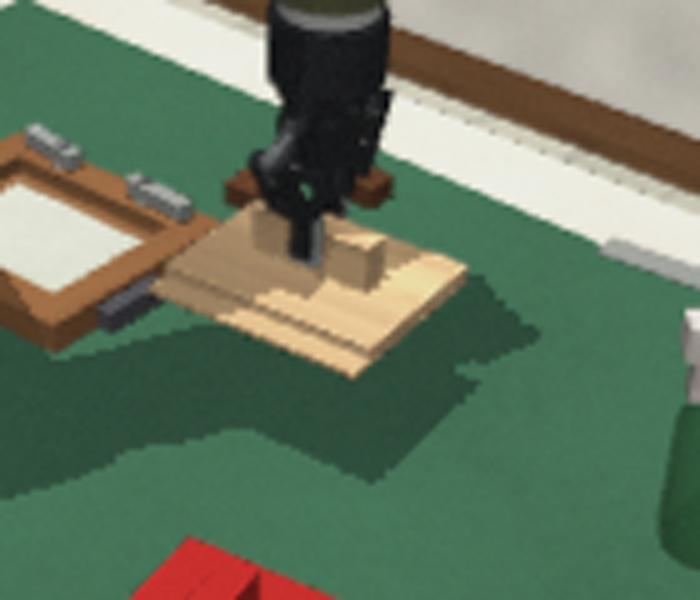

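```bash
cat > fit2.py <<'E'
from fit import *
def fit6(p,x0,Rm0,ctr,rad,boxes=BO,free=(0,1,2,3,4,5),dark=True,dbg=None):
    "x: dx,dy,dz mm world, rotvec(1/100 rad) world, about x0"
    im=cv2.resize(p["image"],None,fx=S,fy=S,interpolation=cv2.INTER_CUBIC).astype(int); r,g,b=im[...,0],im[...,1],im[...,2]
    vv,uu=np.mgrid[0:im.shape[0],0:im.shape[1]]
    m=(r>g+8)&(g>.7*r)&(np.hypot(uu/S-ctr[0],vv/S-ctr[1])<rad)
    m=cv2.morphologyEx(m.astype(np.uint8),cv2.MORPH_OPEN,np.ones((9,9)))
    n,lab,st,_=cv2.connectedComponentsWithStats(m); 
    keep=[i for i in range(1,n) if st[i,4]>S*S*15]; m=np.isin(lab,keep).astype(np.uint8)
    ign=((im.max(-1)<75)&(g<r+12)).astype(np.uint8)|((r>g+8)&(g<=.7*r)).astype(np.uint8)
    ign=cv2.dilate(cv2.morphologyEx(ign,cv2.MORPH_OPEN,np.ones((9,9))),np.ones((13,13)))&(1-cv2.erode(m,np.ones((5,5))))
    ok=1-ign
    y0=int((ctr[1]-rad)*S);y1=int((ctr[1]+rad)*S);xa=int((ctr[0]-rad)*S);xb=int((ctr[0]+rad)*S)
    free=list(free)
    def T(x):
        f=np.zeros(6); f[free]=x
        return R.from_rotvec(f[3:]/100).as_matrix()@Rm0, np.array(x0)+f[:3]
    def cost(x):
        rr=render(p,boxes,T(x),m.shape)
        a=(rr&ok)[y0:y1,xa:xb]; c=(m&ok)[y0:y1,xa:xb]
        return 1-(a&c).sum()/(a|c).sum()
    x=np.zeros(len(free))
    for k in(5,3,1.5): 
        q=minimize(cost,x,method="Nelder-Mead",options=dict(initial_simplex=np.array([x]+[x+d for d in np.eye(len(free))*k]),xatol=.02,fatol=1e-5,maxiter=600)); x=q.x
    if dbg:
        o=im.clip(0,255).astype(np.uint8).copy(); rr=render(p,boxes,T(x),m.shape)
        cs,_=cv2.findContours(rr,cv2.RETR_LIST,cv2.CHAIN_APPROX_NONE); cv2.drawContours(o,cs,-1,(255,0,255),2)
        o[ign>0]//=2; cs,_=cv2.findContours(m,cv2.RETR_LIST,cv2.CHAIN_APPROX_NONE); cv2.drawContours(o,cs,-1,(0,255,255),1)
        o=o[y0:y1,xa:xb]; cv2.imwrite("pics/"+dbg,cv2.cvtColor(cv2.resize(o,(600,600)),cv2.COLOR_RGB2BGR))
    return x,q.fun
E
python3 - <<'E'
from fit2 import *
s=load("side"); z=np.load("obs.npz"); RB=z["R"]@np.array([[0,1,0],[1,0,0],[0,0,-1.]])
x0=z["p"]+z["R"]@[0,0,21.]
print(x0, proj(s,x0))
ctr=proj(s,x0+[0,0,20])[0]
print(fit6(s,x0,RB,ctr,45,free=(0,1,2),dbg="f2a.png"))
print(fit6(s,x0,RB,ctr,45,free=(0,1,2,3,4,5),dbg="f2.png"))
E
```

```text
[ 565.91560822 -146.53177029   97.39486722] [[282.31936276 195.87264965]]
(array([10.80417691,  8.53481264, -8.12788874]), np.float64(0.03976954289685475))
(array([-0.91284071,  0.84849438,  0.45205569,  0.43511849,  2.75758396,
        0.83542775]), np.float64(0.03489833475470172))
```

View pics/f2.png

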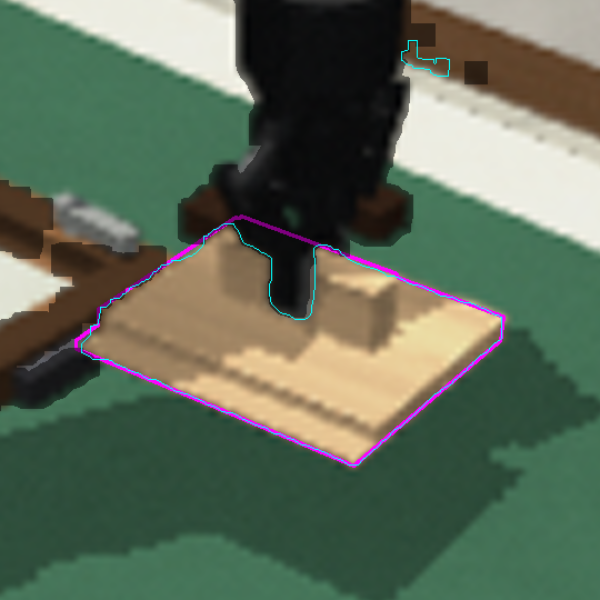

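```bash
cat > plane.py <<'E'
from fit2 import *
def plane(p,x0,RB):
    w=world(p); v,u=np.mgrid[0:384,0:512]
    q=(w-x0)@RB
    im=p["image"].astype(int); tan=(im[...,0]>im[...,1]+8)&(im[...,1]>.7*im[...,0])
    m=tan&(abs(q[...,2]-14)<9)&(abs(q[...,0])<56)&(abs(q[...,1])<76)&~((abs(q[...,0])<17)&(abs(q[...,1])<51))
    m=cv2.erode(m.astype(np.uint8),np.ones((3,3)))>0
    a=q[m]; ok=np.ones(len(a),bool)
    for _ in range(4):
        A=np.c_[a[:,:2],np.ones(len(a))]; c=np.linalg.lstsq(A[ok],a[ok,2],rcond=None)[0]; e=a[:,2]-A@c; sd=e[ok].std(); ok=abs(e)<2.5*sd
    return c,sd,ok.sum(),a[:,:2].min(0).round(),a[:,:2].max(0).round()
if __name__=="__main__":
    s=load("side"); z=np.load("obs.npz"); RB=z["R"]@np.array([[0,1,0],[1,0,0],[0,0,-1.]])
    x0=z["p"]+z["R"]@[0,0,21.]
    print("side held: slope x,y (rad), z",plane(s,x0,RB))
E
python3 plane.py
```

```text
side held: slope x,y (rad), z (array([-1.06569955e-02, -3.95530996e-04,  1.26495315e+01]), np.float64(1.2783221038474517), np.int64(263), array([-51., -71.]), array([53., 72.]))
```

```bash
python3 - <<'E'
from plane import *
s=load("side"); z=np.load("obs.npz"); RB=z["R"]@np.array([[0,1,0],[1,0,0],[0,0,-1.]])
x0=z["p"]+z["R"]@[0,0,22.]
ctr=proj(s,x0+[0,0,20])[0]
for t in(0,.011,.02,.027):
    R2=R.from_rotvec([0,t,0]).as_matrix()@RB
    print(t,fit6(s,x0,R2,ctr,45,free=(0,1,5)))
w=world(s); im=s["image"].astype(int); g=(im[...,1]>im[...,0]+15)&(abs(w[...,0]-560)<200)&(abs(w[...,1])<300)&(abs(w[...,2])<12)
a=w[g]; A=np.c_[a[:,:2]-[566,-147],np.ones(len(a))]; print("felt plane",np.linalg.lstsq(A,a[:,2],rcond=None)[0],len(a))
E
```

```text
0 (array([ 3.2184607 ,  2.36898344, -0.6017437 ]), np.float64(0.043774340714365145))
0.011 (array([ 2.26716834,  2.01852698, -0.20891723]), np.float64(0.03949690592676991))
0.02 (array([1.14977042, 2.03463697, 0.4537592 ]), np.float64(0.03556044153280091))
0.027 (array([0.7266761 , 1.7413765 , 0.90689052]), np.float64(0.03456645839888528))
felt plane [4.55839489e-04 3.78378375e-04 5.14055411e-01] 6770
```

```bash
cat >> plan.py <<'E'
H=22.; Z0=0.0
F=np.array([569.3,138.0,0]); FY=.044
TREL=1.0  # board's +x edge sits lower than the tool by this many deg
def tool_for_tip(tx,ty,tz,tilt,F=F,FY=FY):
    "tongue tip in frame coords, tilt of board deg -> tool pos, rot"
    Rb=R.from_euler('z',FY).as_matrix()@R.from_rotvec([0,-np.deg2rad(tilt),0]).as_matrix()
    tip=F+R.from_euler('z',FY).as_matrix()@np.array([tx,ty,tz])
    B=tip+Rb@np.array([78,0,0.])
    return B+Rb@np.array([0,0,H]), Rt(FY,tilt+TREL)
E
python3 - <<'E'
from plan import *
o=bot.get_obs()
print(o["eef_pos"]); P,Q=tool_for_tip(-58,0,60,16); print(P,row(P,Q,o))
E
```

```text
[ 565.97021956 -146.55714639  118.39478088]
[580.20382703 138.48007824 102.64747106] [281.22, 48.55, 16.05, -2.86, -0.12, 0.73]
```

>>> jog_arm(steps=[[[50,10,0,-0.5,0,0.1,15],[100,18,0,-1.0,0,0.3,15],[150,26,0,-1.5,-0.1,0.4,15],[200,35,4,-2.0,-0.1,0.5,15],[240,42,8,-2.5,-0.1,0.6,15],[270,47,14,-2.86,-0.1,0.7,15],[281,48.5,16,-2.86,-0.12,0.73,15],[281,48.5,16,-2.86,-0.12,0.73,15],[281,48.5,16,-2.86,-0.12,0.73,15],[281,48.5,16,-2.86,-0.12,0.73,15]]])

```text
clock: 6.82
eef_pos: [581.8, 136.7, 104.2]
ee_rot: [0.104, 0.684, 0.714, 0.107]
ft_force: [-0.2, -0.5, -1.6]
width: 20.9
```

```bash
python3 - <<'E'
from plane import *
from plan import *
s=shoot("side"); save(s,"side3.png",1.5)
o=bot.get_obs(); R0=rot(o["ee_rot"]); np.savez("obs.npz",p=o["eef_pos"],R=R0)
print(o["eef_pos"],o["width"],o["ft_force"],o["clock"])
P,Q=tool_for_tip(-58,0,60,16); print("err",P-o["eef_pos"],R.from_matrix(R0.T@Q).as_rotvec(degrees=True).round(2))
RB=R0@np.array([[0,1,0],[1,0,0],[0,0,-1.]]); x0=o["eef_pos"]+R0@[0,0,22.]
print("plane",plane(s,x0,RB))
ctr=proj(s,x0+[0,0,20])[0]
for t in(0,.011,.027):
    R2=R.from_rotvec([0,t,0]).as_matrix()@RB
    print(t,fit6(s,x0,R2,ctr,50,free=(0,1,5)))
print(fit6(s,x0,RB,ctr,50,dbg="f3.png"))
E
```

```text
[581.73836966 136.77741139 104.19767351] 20.664244814093895 [ 0.23506551  0.6137147  -2.35184666] 6.875
err [-1.53454263  1.70266685 -1.55020245] [ 0.18  0.09 -0.08]
plane (array([-6.90677042e-03, -6.37810680e-03,  1.32400987e+01]), np.float64(1.6414643403713352), np.int64(254), array([-51., -72.]), array([50., 71.]))
0 (array([-0.00414813,  0.00973172,  2.52324987]), np.float64(0.046849624267114476))
0.011 (array([ 1.03854637, -0.71857466,  1.65616286]), np.float64(0.045080609540636085))
0.027 (array([ 0.42300126, -1.84649737,  1.88969626]), np.float64(0.04381578583860546))
(array([ 2.87183368,  2.11388912, -2.29707572, -1.86866574,  2.14036761,
        0.77046918]), np.float64(0.03627437228222752))
```

View pics/f3.png

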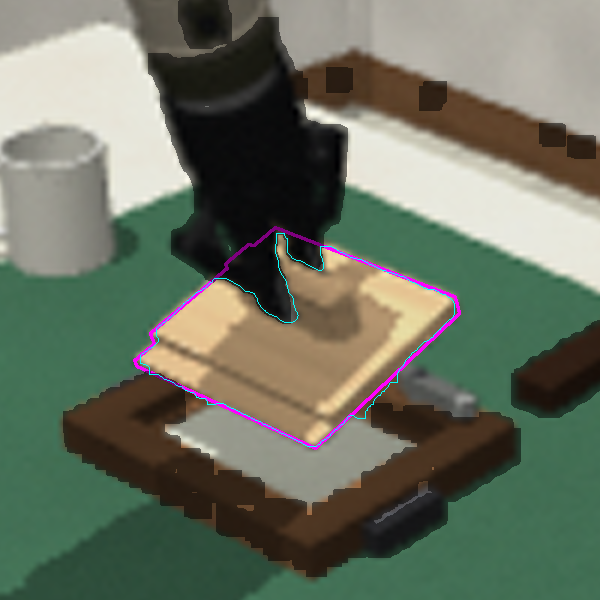

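View pics/side3.png

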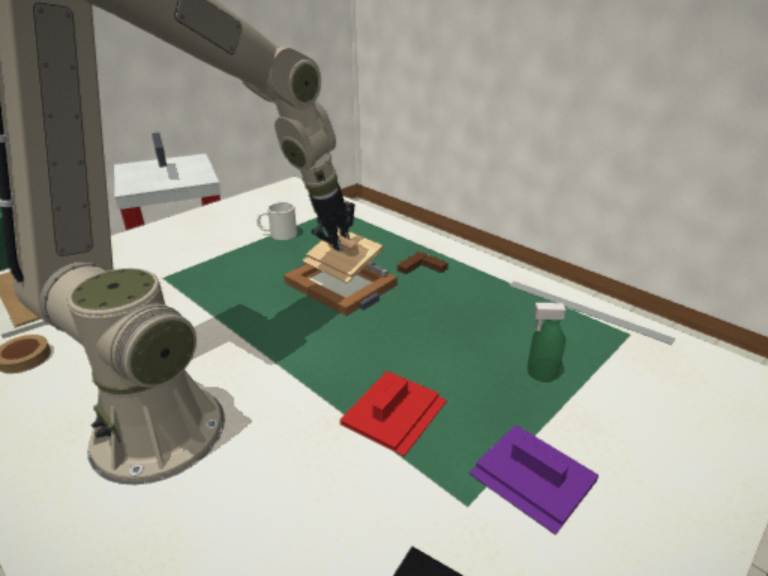

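```bash
sed -i 's/^F=.*; FY/F=np.array([569.5,138.2,0]); FY/; s/^TREL=1.0/TREL=0.6/' plan.py; python3 - <<'E'
from plan import *
o=bot.get_obs()
for a in((-58,0,40,16.5),(-58,0,22,16.5),(-58,0,13,16.5)):
    print(a,row(*tool_for_tip(*a),o))
E
```

```text
(-58, 0, 40, 16.5) [1.98, -7.74, 19.53, 0.01, 0.02, -0.01]
(-58, 0, 22, 16.5) [2.0, -13.06, 36.73, 0.01, 0.02, -0.01]
(-58, 0, 13, 16.5) [2.01, -15.72, 45.33, 0.01, 0.02, -0.01]
```

>>> jog_arm(steps=[[[1,-4,10,0,0,0,15],[2,-7.7,19.5,0,0,0,15],[2,-10.4,28,0,0,0,15],[2,-13,36.7,0,0,0,15],[2,-14.5,41.5,0,0,0,15],[2,-15.7,45.3,0,0,0,15],[2,-15.7,45.3,0,0,0,15],[2,-15.7,45.3,0,0,0,15]]])

```text
clock: 7.88
eef_pos: [579.9, 139.7, 56.5]
ee_rot: [0.104, 0.684, 0.714, 0.108]
ft_force: [0.1, 0.4, -2.6]
width: 20.5
```

```bash
python3 - <<'E'
from plan import *
s=shoot("side"); c=s["image"][130:230,170:310]; cv2.imwrite("pics/crop4.png",cv2.cvtColor(cv2.resize(c,None,fx=5.5,fy=5.5,interpolation=cv2.INTER_CUBIC),cv2.COLOR_RGB2BGR))
o=bot.get_obs(); print(o["eef_pos"],o["ft_force"],o["moment"],o["clock"])
P,Q=tool_for_tip(-58,0,13,16.5); print("err",P-o["eef_pos"])
for a in((-58,0,11,16.5),(-62,0,11,16),(-66,0,11,15),(-70,0,11,14),(-73,0,11,13),(-75,0,11,13),(-77,0,11,13)):
    print(a,row(*tool_for_tip(*a),o))
E
```

```text
[579.89118918 139.76015212  56.52921092] [-0.13117894  0.22541367 -2.96648897] [-0.03245664  0.37205485  0.00234464] 7.925
err [ 0.13821187 -1.09655926 -0.28197986]
(-58, 0, 11, 16.5) [-1.1, -0.59, 2.21, 0.02, 0.01, 0.0]
(-62, 0, 11, 16) [-1.1, -4.23, 1.71, 0.1, 0.01, 0.0]
(-66, 0, 11, 15) [-1.1, -7.71, 1.9, 0.27, 0.01, 0.0]
(-70, 0, 11, 14) [-1.1, -11.21, 2.09, 0.44, 0.01, 0.0]
(-73, 0, 11, 13) [-1.1, -13.78, 2.58, 0.6, 0.01, 0.0]
(-75, 0, 11, 13) [-1.1, -15.69, 1.99, 0.6, 0.01, 0.0]
(-77, 0, 11, 13) [-1.1, -17.6, 1.4, 0.6, 0.01, 0.0]
```

View pics/crop4.png

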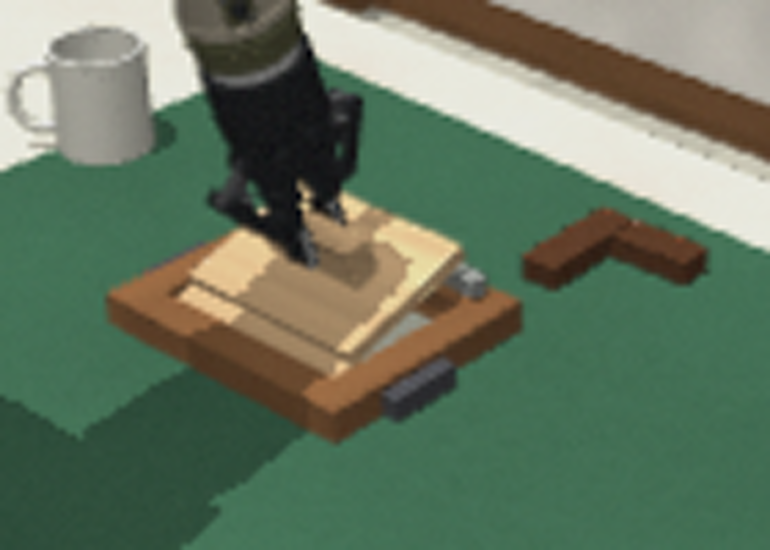

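```bash
python3 - <<'E'
from plane import *
from plan import *
s=shoot("side"); o=bot.get_obs(); R0=rot(o["ee_rot"]); RB=R0@np.array([[0,1,0],[1,0,0],[0,0,-1.]]); RB=R.from_rotvec([0,.01,0]).as_matrix()@RB
x0=o["eef_pos"]+R0@[0,0,22.]
k=8; u0,v0=180,155; u1,v1=275,225
im=cv2.resize(s["image"][v0:v1,u0:u1],None,fx=k,fy=k,interpolation=cv2.INTER_CUBIC)
def dr(pts,col):
    q=(proj(s,pts)-[u0,v0]+.5)*k; cv2.polylines(im,[np.round(q).astype(np.int32)],True,col,1)
T=np.array([[-78,-80,0],[-78,80,0],[-60,80,0],[-60,-80,0]]); U=np.array([[-60,-80,14],[-60,80,14],[60,80,14],[60,-80,14]]);V=np.array([[-78,-80,5],[-78,80,5],[-60,80,5],[-60,-80,5]])
for a in(T,V,U): dr(a@RB.T+x0,(255,0,255))
Fs=np.array([571.4,138.95,0]); Ry=R.from_euler('z',.04).as_matrix()
O=np.array([[-93.5,-113.5,25],[-93.5,113.5,25],[93.5,113.5,25],[93.5,-113.5,25]],float); I=np.array([[-63.5,-83.5,25],[-63.5,83.5,25],[63.5,83.5,25],[63.5,-83.5,25]],float)
for a in(O,I): dr(a@Ry.T+Fs,(0,0,255))
cv2.imwrite("pics/ov5.png",cv2.cvtColor(im,cv2.COLOR_RGB2BGR)); print(im.shape)
E
```

```text
(560, 760, 3)
```

View pics/ov5.png

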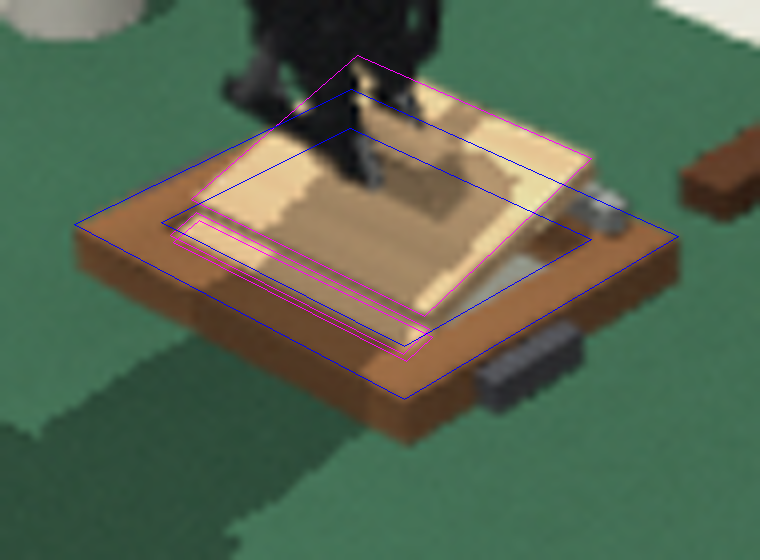

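```bash
sed -i 's/^F=.*; FY/F=np.array([570.5,138.6,0]); FY/' plan.py; python3 - <<'E'
from plan import *
o=bot.get_obs(); print(o["eef_pos"],o["ft_force"])
for a in((-60,0,11.3,16),(-64,0,11,15.5),(-68,0,11,14.5),(-71,0,11,13.5),(-73,0,11,13),(-75,0,11,13)):
    print(a,row(*tool_for_tip(*a),o))
E
```

```text
[579.87851945 139.731819    56.5326911 ] [ 0.52798491  0.08288907 -2.75881908]
(-60, 0, 11.3, 16) [-0.72, -1.25, 2.32, 0.1, 0.01, 0.0]
(-64, 0, 11, 15.5) [-0.72, -4.98, 2.11, 0.19, 0.01, 0.0]
(-68, 0, 11, 14.5) [-0.72, -8.47, 2.3, 0.35, 0.01, 0.0]
(-71, 0, 11, 13.5) [-0.72, -11.03, 2.79, 0.52, 0.01, 0.0]
(-73, 0, 11, 13) [-0.72, -12.8, 2.89, 0.6, 0.01, 0.0]
(-75, 0, 11, 13) [-0.72, -14.71, 2.3, 0.6, 0.01, 0.0]
```

>>> jog_arm(steps=[[[-0.7,-1.2,2.3,0.1,0,0,15],[-0.7,-3,2.2,0.15,0,0,15],[-0.7,-5,2.1,0.2,0,0,15],[-0.7,-6.7,2.2,0.27,0,0,15],[-0.7,-8.5,2.3,0.35,0,0,15],[-0.7,-8.5,2.3,0.35,0,0,15]]])

```text
clock: 8.72
eef_pos: [572.2, 138.7, 51.5]
ee_rot: [0.091, 0.685, 0.716, 0.094]
ft_force: [-1.2, 1.0, -1.3]
width: 21.1
```

```bash
cat > chk.py <<'E'
from plan import *
import sys
from scipy.optimize import least_squares
o=bot.get_obs(); R0=rot(o["ee_rot"]); 
y=R0[:,1]; tilt=np.rad2deg(np.arcsin(y[2])); yaw=np.arctan2(y[1],y[0])
Rb=R.from_euler('z',yaw).as_matrix()@R.from_rotvec([0,-np.deg2rad(tilt-TREL),0]).as_matrix()
B=o["eef_pos"]-Rb@[0,0,H]; tip=R.from_euler('z',-FY).as_matrix()@(B+Rb@[-78,0,0]-F); og=R.from_euler('z',-FY).as_matrix()@(B-F)
print("clock",round(o["clock"],2),"tcp",o["eef_pos"].round(1),"tilt",tilt.round(2),"yaw",yaw.round(3),"tip(frame)",tip.round(1),"orig",og.round(1),"F",o["ft_force"].round(1),"M",o["moment"].round(2),"w",round(o["width"],1))
for a in sys.argv[1:]:
    a=[float(t) for t in a.split(",")]; print(a,row(*tool_for_tip(*a),o))
E
python3 chk.py -71,0,11,13.5 -73,0,11,13 -75,0,11,13 -77,0,11,13
```

```text
clock 8.72 tcp [572.2 138.7  51.5] tilt 15.07 yaw 0.044 tip(frame) [-68.3   0.   10.7] orig [ 7.2  0.  30.2] F [-1.2  1.  -1.3] M [-0.03  0.43 -0.05] w 21.1
[-71.0, 0.0, 11.0, 13.5] [-0.01, -2.14, 0.33, 0.16, 0.01, 0.0]
[-73.0, 0.0, 11.0, 13.0] [-0.01, -3.9, 0.5, 0.24, 0.01, 0.0]
[-75.0, 0.0, 11.0, 13.0] [-0.01, -5.84, -0.02, 0.24, 0.01, 0.0]
[-77.0, 0.0, 11.0, 13.0] [-0.01, -7.77, -0.54, 0.24, 0.01, 0.0]
```

>>> jog_arm(steps=[[[0,-1.1,0.2,0.1,0,0,15],[0,-2.1,0.3,0.16,0,0,15],[0,-3,0.4,0.2,0,0,15],[0,-3.9,0.5,0.24,0,0,15],[0,-4.9,0.2,0.24,0,0,15],[0,-5.8,0,0.24,0,0,15],[0,-5.8,0,0.24,0,0,15]]])

```text
clock: 9.6
eef_pos: [566.3, 138.4, 49.8]
ee_rot: [0.082, 0.687, 0.717, 0.085]
ft_force: [-0.5, 0.5, -2.9]
width: 20.9
```

```bash
python3 chk.py -77,0,11,13  -79,0,11,13
```

```text
clock 9.6 tcp [566.3 138.4  49.8] tilt 13.62 yaw 0.044 tip(frame) [-75.2  -0.   10.8] orig [ 0.8 -0.  28.4] F [-0.5  0.5 -2.9] M [-0.08  0.3   0.02] w 20.9
[-77.0, 0.0, 11.0, 13.0] [0.0, -1.67, -0.57, 0.0, 0.01, -0.0]
[-79.0, 0.0, 11.0, 13.0] [0.0, -3.62, -1.04, 0.0, 0.01, -0.0]
```

>>> jog_arm(steps=[[[0,-0.6,-0.1,0,0,0,15],[0,-1.2,-0.3,0,0,0,15],[0,-1.8,-0.4,0,0,0,15],[0,-1.8,-0.4,0,0,0,15]]])

```text
clock: 10.1
eef_pos: [564.7, 138.3, 49.9]
ee_rot: [0.082, 0.687, 0.717, 0.085]
ft_force: [0.2, -0.8, -2.6]
width: 21.1
```

```bash
python3 chk.py
```

```text
clock 10.1 tcp [564.7 138.3  49.9] tilt 13.63 yaw 0.044 tip(frame) [-76.9  -0.   10.8] orig [-0.9 -0.  28.4] F [ 0.2 -0.8 -2.6] M [-0.02  0.38  0.02] w 21.1
```

>>> jog_arm(steps=[[[0,-0.5,-0.1,0,0,0,15],[0,-1,-0.2,0,0,0,15],[0,-1.5,-0.4,0,0,0,15],[0,-1.5,-0.4,0,0,0,15]]])

```text
clock: 10.6
eef_pos: [563.4, 138.3, 50.0]
ee_rot: [0.083, 0.687, 0.717, 0.086]
ft_force: [1.5, -0.8, -1.9]
width: 21.0
```

```bash
python3 chk.py
```

```text
clock 10.6 tcp [563.4 138.3  50. ] tilt 13.66 yaw 0.044 tip(frame) [-78.1  -0.   11. ] orig [-2.1 -0.  28.6] F [ 1.5 -0.8 -1.9] M [0.06 0.16 0.02] w 21.0
```

>>> jog_arm(steps=[[[0,-0.5,-0.1,0,0,0,15],[0,-1,-0.2,0,0,0,15],[0,-1,-0.2,0,0,0,15]]])

```text
clock: 10.98
eef_pos: [563.1, 138.3, 50.3]
ee_rot: [0.083, 0.686, 0.717, 0.086]
ft_force: [4.5, -0.1, -5.2]
width: 21.1
```

```bash
python3 chk.py
```

```text
clock 10.97 tcp [563.1 138.3  50.3] tilt 13.74 yaw 0.044 tip(frame) [-78.3   0.   11.1] orig [-2.4 -0.  28.9] F [ 4.5 -0.1 -5.2] M [ 0.05 -0.8   0.08] w 21.1
```

```bash
sed -i 's/^F=.*; FY/F=np.array([568.8,138.6,0]); FY/' plan.py;  python3 chk.py -75.3,0,10.7,13 -75.3,0,10.6,11 -75.3,0,10.6,9 -75.4,0,10.6,7 -75.4,0,10.6,5 -75.4,0,10.6,3
```

```text
clock 10.97 tcp [563.1 138.3  50.3] tilt 13.74 yaw 0.044 tip(frame) [-76.6  -0.1  11.1] orig [-0.7 -0.1 28.9] F [ 4.5 -0.1 -5.2] M [ 0.05 -0.8   0.08] w 21.1
[-75.3, 0.0, 10.7, 13.0] [0.08, 1.23, 0.91, 0.02, 0.01, -0.0]
[-75.3, 0.0, 10.6, 11.0] [0.08, 1.89, 3.75, 0.36, 0.01, -0.0]
[-75.3, 0.0, 10.6, 9.0] [0.08, 2.48, 6.52, 0.69, 0.01, -0.0]
[-75.4, 0.0, 10.6, 7.0] [0.08, 2.87, 9.28, 1.02, 0.01, -0.0]
[-75.4, 0.0, 10.6, 5.0] [0.09, 3.27, 12.08, 1.36, 0.01, -0.0]
[-75.4, 0.0, 10.6, 3.0] [0.09, 3.56, 14.9, 1.69, 0.01, -0.0]
```

>>> jog_arm(steps=[[[0,1.0,0.4,0,0,0,15],[0,1.8,0.9,0,0,0,15],[0,2.1,2.3,0.19,0,0,15],[0,2.4,3.7,0.36,0,0,15],[0,2.7,5.1,0.53,0,0,15],[0,3.0,6.5,0.69,0,0,15],[0,3.2,7.9,0.86,0,0,15],[0,3.4,9.3,1.02,0,0,15],[0,3.4,9.3,1.02,0,0,15]]])

```text
clock: 12.1
eef_pos: [567.7, 138.5, 41.5]
ee_rot: [0.045, 0.69, 0.721, 0.047]
ft_force: [-1.6, 0.3, 4.6]
width: 20.9
```

```bash
python3 chk.py  -75.4,0,10.6,5 -75.4,0,10.6,3 -75.4,0,10.4,1.5 -75.4,0,10.3,0.5  -75.4,0,10.0,0
```

```text
clock 12.1 tcp [567.7 138.5  41.5] tilt 7.46 yaw 0.044 tip(frame) [-75.9  -0.1  10.4] orig [ 1.5 -0.1 19.7] F [-1.6  0.3  4.6] M [ 0.01  0.91 -0.  ] w 20.9
[-75.4, 0.0, 10.6, 5.0] [0.09, 1.21, 2.38, 0.31, 0.01, -0.0]
[-75.4, 0.0, 10.6, 3.0] [0.1, 1.81, 5.15, 0.64, 0.01, -0.0]
[-75.4, 0.0, 10.4, 1.5] [0.1, 2.18, 7.43, 0.89, 0.01, -0.0]
[-75.4, 0.0, 10.3, 0.5] [0.1, 2.39, 8.93, 1.06, 0.01, -0.0]
[-75.4, 0.0, 10.0, 0.0] [0.1, 2.46, 9.92, 1.14, 0.01, -0.0]
```

>>> jog_arm(steps=[[[0,0.6,0.9,0.16,0,0,15],[0,1.0,2.0,0.31,0,0,15],[0,1.3,3.3,0.47,0,0,15],[0,1.6,4.7,0.64,0,0,15],[0,1.8,5.8,0.77,0,0,15],[0,2.0,6.8,0.89,0,0,15],[0,2.0,6.8,0.89,0,0,15]]])

```text
clock: 12.98
eef_pos: [570.8, 138.5, 34.9]
ee_rot: [0.013, 0.691, 0.722, 0.013]
ft_force: [-1.5, -0.4, -0.2]
width: 21.1
```

```bash
python3 chk.py -75.4,0,10.4,1.5 -75.4,0,10.3,0.5  -75.4,0,10.0,0; python3 - <<'E'
from plan import *
s=shoot("side"); c=s["image"][140:225,170:290]; cv2.imwrite("pics/crop6.png",cv2.cvtColor(cv2.resize(c,None,fx=6,fy=6,interpolation=cv2.INTER_CUBIC),cv2.COLOR_RGB2BGR))
E
```

```text
clock 12.97 tcp [570.8 138.5  34.9] tilt 2.17 yaw 0.044 tip(frame) [-75.3  -0.2  10.8] orig [ 2.6 -0.2 12.9] F [-1.5 -0.4 -0.2] M [-0.03  0.26 -0.02] w 21.1
[-75.4, 0.0, 10.4, 1.5] [0.2, -0.05, 0.48, 0.01, 0.01, -0.0]
[-75.4, 0.0, 10.3, 0.5] [0.2, 0.3, 1.95, 0.18, 0.01, -0.0]
[-75.4, 0.0, 10.0, 0.0] [0.2, 0.46, 2.94, 0.26, 0.01, -0.0]
```

View pics/crop6.png

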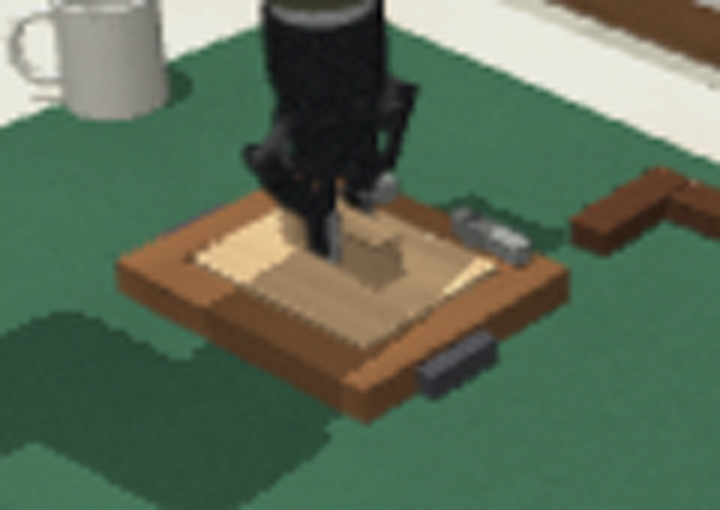

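>>> jog_arm(steps=[[[0,0.1,0.8,0.08,0,0,15],[0,0.3,1.7,0.17,0,0,15],[0,0.4,2.3,0.22,0,0,15],[0,0.5,2.9,0.26,0,0,15],[0,0.5,3.4,0.28,0,0,15],[0,0.5,3.4,0.28,0,0,15]]])

```text
clock: 13.78
eef_pos: [571.4, 138.6, 32.4]
ee_rot: [0.004, 0.691, 0.722, 0.003]
ft_force: [-1.1, -0.1, 5.8]
width: 20.8
```

```bash
python3 chk.py
```

```text
clock 13.78 tcp [571.4 138.6  32.4] tilt 0.53 yaw 0.044 tip(frame) [-75.4  -0.1  10.5] orig [ 2.6 -0.1 10.4] F [-1.1 -0.1  5.8] M [-0.12  0.82 -0.02] w 20.8
```

>>> jog_arm(steps=[[[0,0,-0.2,0.08,0,0,15],[0,0,0,0.16,0,0,15],[0,0,0.2,0.22,0,0,15],[0,0,0.2,0.22,0,0,15]]])

```text
clock: 14.28
eef_pos: [571.6, 138.6, 32.8]
ee_rot: [-0.004, 0.691, 0.722, -0.005]
ft_force: [-4.1, -1.0, 9.0]
width: 20.7
```

```bash
python3 chk.py
```

```text
clock 14.28 tcp [571.6 138.6  32.8] tilt -0.77 yaw 0.044 tip(frame) [-75.7  -0.1  12.6] orig [ 2.3 -0.1 10.8] F [-4.1 -1.   9. ] M [-0.11  0.32  0.01] w 20.7
```

>>> jog_arm(steps=[[[0,0,-0.5,0,0,0,20],[0,0,-0.8,0,0,0,23],[0,0,-1,0,0,0,26],[0,0,-1,0,0,0,34],[0,0,-1,0,0,0,44],[0,0,-1,0,0,0,44]]])

```text
clock: 15.02
eef_pos: [571.1, 138.6, 32.4]
ee_rot: [-0.005, 0.691, 0.722, -0.006]
ft_force: [0.1, -1.0, 0.2]
width: 44.2
```

```bash
python3 chk.py; python3 - <<'E'
from plan import *
s=shoot("side"); c=s["image"][140:225,170:290]; cv2.imwrite("pics/crop7.png",cv2.cvtColor(cv2.resize(c,None,fx=6,fy=6,interpolation=cv2.INTER_CUBIC),cv2.COLOR_RGB2BGR))
E
```

```text
clock 15.03 tcp [571.1 138.6  32.4] tilt -0.83 yaw 0.044 tip(frame) [-76.2  -0.1  12.4] orig [ 1.8 -0.1 10.4] F [ 0.1 -1.   0.2] M [ 0.07  0.03 -0.02] w 44.2
```

View pics/crop7.png

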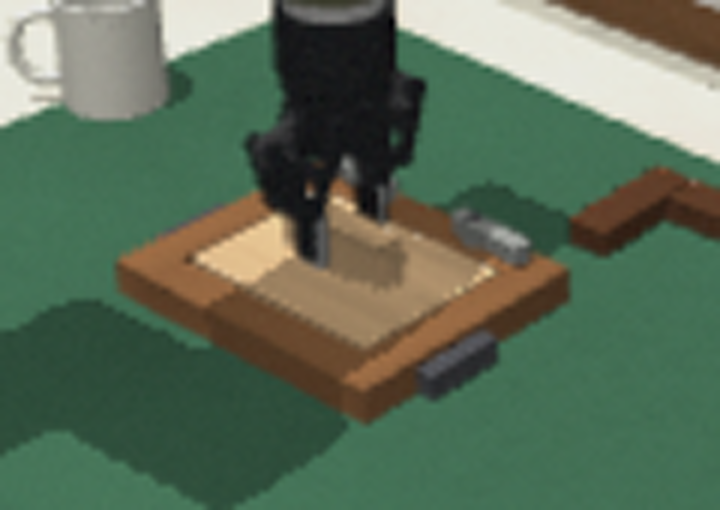

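The board lies flat in the frame and the fingers are free of the batten. I lift clear and check flatness and the button angles.

>>> jog_arm(steps=[[[0,0,-25,0,0,0,44],[0,0,-70,0,0,0,44],[40,0,-110,0,0,0,20],[90,0,-110,0,0,0,0],[140,0,-110,0,0,0,0],[140,0,-110,0,0,0,0],[140,0,-110,0,0,0,0]]])

```text
clock: 15.95
eef_pos: [566.3, 278.5, 142.1]
ee_rot: [-0.005, 0.691, 0.723, -0.006]
ft_force: [-0.6, -0.0, -0.3]
width: -0.4
```

```bash
python3 - <<'E'
from plane import *
from plan import *
s=shoot("side"); t=shoot("top")
k=6;c=s["image"][140:225,170:290]; a=cv2.resize(c,None,fx=k,fy=k,interpolation=cv2.INTER_CUBIC)
c=t["image"][150:235,135:250]; b=cv2.resize(c,None,fx=k,fy=k,interpolation=cv2.INTER_CUBIC)
cv2.imwrite("pics/s8.png",a[...,::-1]);cv2.imwrite("pics/t8.png",b[...,::-1])
x0=F+R.from_euler('z',FY).as_matrix()@[2.5,0,10]; RB=R.from_euler('z',FY).as_matrix()
for p in(s,t): print(plane(p,x0,RB))
o=bot.get_obs(); print(o["eef_pos"],o["width"],o["clock"],o["joint_positions"])
E
```

```text
(array([-5.96812227e-03, -6.35709801e-04,  1.39776822e+01]), np.float64(1.5469513895449933), np.int64(168), array([-53., -71.]), array([50., 67.]))
(array([ 8.21526971e-04, -8.34600512e-05,  1.53884055e+01]), np.float64(2.249548392713586), np.int64(733), array([-53., -71.]), array([53., 73.]))
[566.57898241 277.582879   142.211899  ] 0.18673973497065344 16.05 [0.32702765 0.46957768 0.05838082 1.17434455 0.00289607 1.85521653]
```

View pics/s8.png

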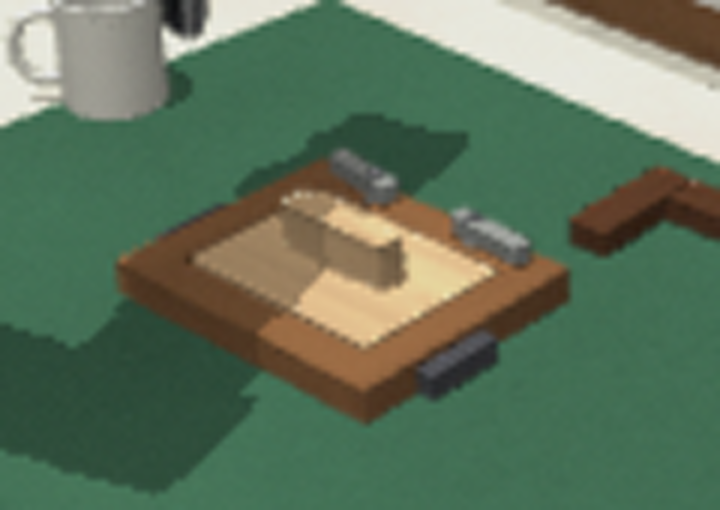

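View pics/t8.png

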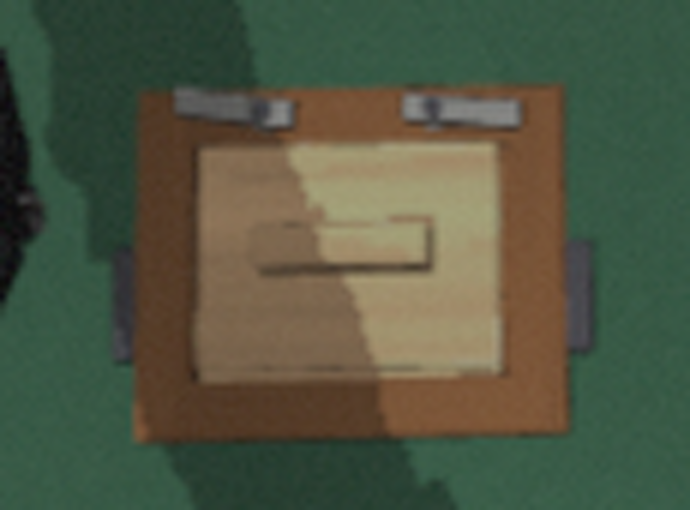

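The board sits flat: slopes are under 0.006 rad and its top is where it should be. The left button is at about -0.14 rad and the right at about +0.06. Next I plan the button sweeps with shut fingers.

```bash
cat > btn.py <<'E'
from plan import *
def fw(x,y,z): return F+R.from_euler('z',FY).as_matrix()@np.array([x,y,z])
def C(th,side,L=33,hx=11,hy=13):
    u=np.array([-np.sin(th),np.cos(th)]); n=np.array([np.cos(th),np.sin(th)])
    c=np.array([78.5,45])+u*L+n*(7+hy*abs(np.cos(th))+hx*abs(np.sin(th)))
    return c[0],c[1]*side
if __name__=="__main__":
    import sys
    o=bot.get_obs(); Q=Rt(FY,0); print(o["eef_pos"],o["clock"])
    for a in sys.argv[1:]:
        v=a.split(",")
        if v[0]=="p": P=[float(t) for t in v[1:]]
        else: P=list(C(float(v[2]),1 if v[1]=="l" else -1))+[float(v[3])]
        print(a,np.round(P,1),row(fw(*P),Q,o))
E
python3 btn.py p,116,78,80 p,116,78,32
```

```text
[566.57898241 277.582879   142.211899  ] 16.05
p,116,78,80 [116.  78.  80.] [-60.7, 113.11, 60.61, -0.14, 0.01, -0.01]
p,116,78,32 [116.  78.  32.] [-60.64, 113.83, 108.6, -0.14, 0.01, -0.01]
```

>>> jog_arm(steps=[[[-20,40,20,-0.1,0,0,0],[-40,80,40,-0.14,0,0,0],[-60.7,113.1,60.6,-0.14,0,0,0],[-60.6,113.5,85,-0.14,0,0,0],[-60.6,113.8,105,-0.14,0,0,0],[-60.6,113.8,108.6,-0.14,0,0,0],[-60.6,113.8,108.6,-0.14,0,0,0]]])

```text
clock: 16.92
eef_pos: [681.5, 222.1, 32.6]
ee_rot: [0.0, 0.692, 0.722, -0.0]
ft_force: [-0.3, 0.7, 0.2]
width: -0.2
```

```bash
python3 btn.py p,116,78,32 c,l,0,32 c,l,.2,32 c,l,.4,32 c,l,.6,32 c,l,.8,32 c,l,1,32 c,l,1.2,32 c,l,1.4,32 c,l,1.5,32 c,l,1.58,32 c,l,1.62,32; python3 - <<'E'
from plan import *
s=shoot("side"); k=6;c=s["image"][120:205,180:300]; cv2.imwrite("pics/s9.png",cv2.resize(c,None,fx=k,fy=k,interpolation=cv2.INTER_CUBIC)[...,::-1])
E
```

```text
[681.53385386 222.07694786  32.62263228] 16.925
p,116,78,32 [116.  78.  32.] [-0.44, -0.3, 0.62, 0.0, 0.01, -0.01]
c,l,0,32 [98.5 78.  32. ] [-0.46, -17.8, 0.62, 0.0, 0.01, -0.01]
c,l,.2,32 [93.4 81.7 32. ] [3.23, -22.87, 0.61, 0.0, 0.01, -0.01]
c,l,.4,32 [87.1 84.5 32. ] [5.98, -29.23, 0.61, 0.0, 0.01, -0.01]
c,l,.6,32 [79.6 85.8 32. ] [7.27, -36.68, 0.61, 0.0, 0.01, -0.01]
c,l,.8,32 [71.5 85.2 32. ] [6.68, -44.79, 0.6, 0.0, 0.01, -0.01]
c,l,1,32 [63.3 82.4 32. ] [3.91, -52.99, 0.6, 0.0, 0.01, -0.01]
c,l,1.2,32 [55.7 77.4 32. ] [-1.09, -60.59, 0.61, 0.0, 0.01, -0.01]
c,l,1.4,32 [49.4 70.4 32. ] [-8.16, -66.9, 0.61, 0.0, 0.01, -0.01]
c,l,1.5,32 [46.9 66.2 32. ] [-12.35, -69.36, 0.62, 0.0, 0.01, -0.01]
c,l,1.58,32 [45.3 62.8 32. ] [-15.71, -70.94, 0.62, 0.0, 0.01, -0.01]
c,l,1.62,32 [44.6 62.  32. ] [-16.55, -71.65, 0.62, 0.0, 0.01, -0.01]
```

View pics/s9.png

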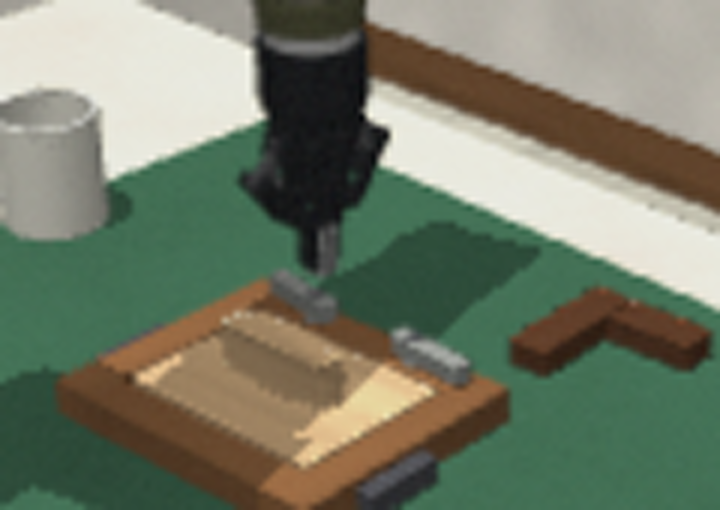

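>>> jog_arm(steps=[[[-0.4,-9,0.6,0,0,0,0],[-0.4,-18,0.6,0,0,0,0],[1,-23,0.6,0,0,0,0],[3,-29,0.6,0,0,0,0],[4,-36.7,0.6,0,0,0,0],[4.5,-44.8,0.6,0,0,0,0],[3,-53,0.6,0,0,0,0],[-1.1,-60.6,0.6,0,0,0,0],[-8.2,-66.9,0.6,0,0,0,0],[-12.4,-69.4,0.6,0,0,0,0],[-12.4,-69.4,0.6,0,0,0,0]]])

```text
clock: 18.35
eef_pos: [612.1, 206.8, 31.5]
ee_rot: [0.0, 0.692, 0.722, -0.001]
ft_force: [-0.8, -0.3, 1.0]
width: -0.0
```

```bash
python3 btn.py p,46,64,32  p,45,63,32 p,45,62.5,32 p,45,62,32; python3 - <<'E'
from plan import *
s=shoot("side"); k=6;c=s["image"][120:205,180:300]; cv2.imwrite("pics/s10.png",cv2.resize(c,None,fx=k,fy=k,interpolation=cv2.INTER_CUBIC)[...,::-1])
print(bot.get_obs()["ft_force"])
E
```

```text
[612.07483461 206.7664436   31.53378978] 18.35
p,46,64,32 [46. 64. 32.] [-2.2, -0.23, -0.46, -0.01, 0.01, -0.01]
p,45,63,32 [45. 63. 32.] [-3.2, -1.23, -0.46, -0.01, 0.01, -0.01]
p,45,62.5,32 [45.  62.5 32. ] [-3.7, -1.23, -0.46, -0.01, 0.01, -0.01]
p,45,62,32 [45. 62. 32.] [-4.2, -1.23, -0.46, -0.01, 0.01, -0.01]
[ 0.86894388  0.91230742 -0.04694254]
```

View pics/s10.png

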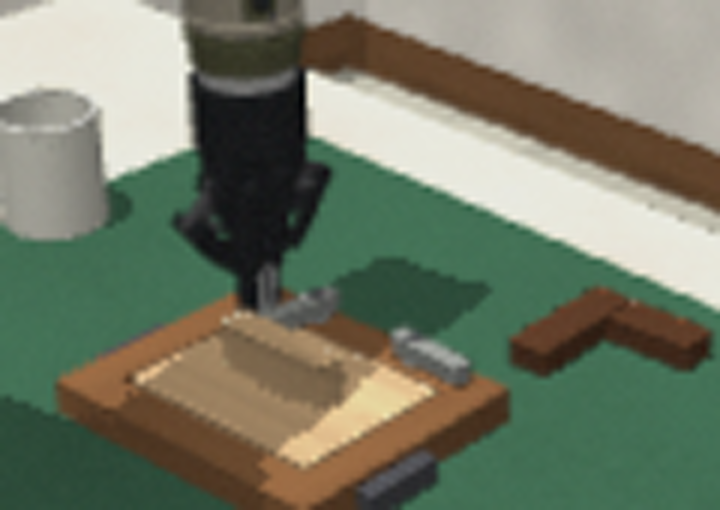

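>>> jog_arm(steps=[[[-1.5,-0.6,-0.4,0,0,0,0],[-3,-1.2,-0.4,0,0,0,0],[-4.2,-1.2,-0.4,0,0,0,0],[-4.8,-1.2,-0.4,0,0,0,0],[-4.8,-1.2,-0.4,0,0,0,0]]])

```text
clock: 19.02
eef_pos: [611.3, 202.6, 31.9]
ee_rot: [0.0, 0.691, 0.722, -0.0]
ft_force: [-0.1, 1.1, -0.3]
width: -0.3
```

```bash
python3 - <<'E'
from plan import *
s=shoot("side"); k=6;c=s["image"][120:205,180:300]; cv2.imwrite("pics/s11.png",cv2.resize(c,None,fx=k,fy=k,interpolation=cv2.INTER_CUBIC)[...,::-1])
print(bot.get_obs()["ft_force"])
E
python3 btn.py p,45,62,32
```

```text
[-0.42078214  0.34010354 -0.79381984]
[611.35810428 202.61517351  31.92878374] 19.075
p,45,62,32 [45. 62. 32.] [-0.08, -0.33, -0.07, -0.0, 0.01, -0.0]
```

View pics/s11.png

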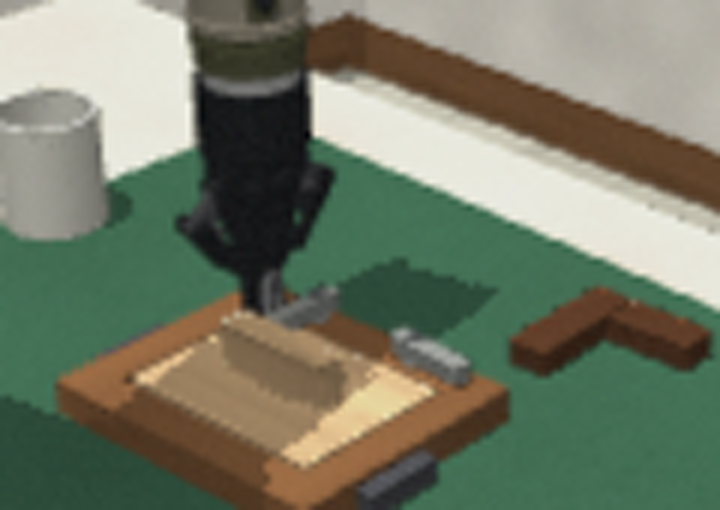

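>>> jog_arm(steps=[[[-0.7,0,0,0,0,0,0],[-1.4,0,0,0,0,0,0],[-1.4,0,0,0,0,0,0]]])

```text
clock: 19.45
eef_pos: [611.2, 201.4, 31.9]
ee_rot: [0.0, 0.691, 0.722, -0.0]
ft_force: [-1.1, 1.9, 0.6]
width: 0.3
```

```bash
python3 - <<'E'
from plan import *
for i in range(2):
    t=bot.grab_frame("side"); print(bot.get_obs()["ft_force"])
E
python3 btn.py p,45,62,32
```

```text
[-2.16308318  1.89451726  0.55834738]
[-1.93476153  2.07234159 -0.53098933]
[611.27433376 201.36206127  31.94279978] 19.55
p,45,62,32 [45. 62. 32.] [1.17, -0.19, -0.06, -0.0, 0.01, -0.0]
```

>>> jog_arm(steps=[[[6,0,0,0,0,0,0],[15,0,-10,0,0,0,0],[40,0,-50,0,0,0,0],[80,-20,-90,0,0,0,0],[80,-20,-90,0,0,0,0]]])

```text
clock: 20.18
eef_pos: [589.7, 284.3, 127.3]
ee_rot: [0.002, 0.69, 0.724, 0.004]
ft_force: [0.9, -0.3, 0.2]
width: 0.2
```

```bash
cat > ang.py <<'E'
from btn import *
import sys
from scipy.optimize import minimize_scalar
# button angle: fit oriented bar (hull of 3D box) to grey pixels, top view
def bar(th,side,p,Fc,yaw):
    u=np.array([-np.sin(th),np.cos(th)*side]); n=np.array([u[1],-u[0]])
    P=np.array([78.5,45*side]); pts=[]
    for a in(-16,46):
        for b in(-7,7):
            for z in(27,43): q=P+u*a+n*b; pts.append([*q,z])
    return proj(p,np.array(pts)@R.from_euler('z',yaw).as_matrix().T+Fc)
def angle(p,side,Fc,yaw,dbg=None):
    S=6; im=cv2.resize(p["image"],None,fx=S,fy=S,interpolation=cv2.INTER_CUBIC).astype(int)
    mx,mn=im.max(-1),im.min(-1)
    best=[]
    ctr=(proj(p,R.from_euler('z',yaw).as_matrix()@[78.5,45*side,35]+Fc)[0]+.5)*S
    vv,uu=np.mgrid[0:im.shape[0],0:im.shape[1]]
    m=(((mx-mn)<28)&(mx>55)&(np.hypot(uu-ctr[0],vv-ctr[1])<S*24)).astype(np.uint8)
    m=cv2.morphologyEx(m,cv2.MORPH_OPEN,np.ones((7,7)))
    def cost(x):
        r=np.zeros_like(m); h=cv2.convexHull(((bar(x[0],side,p,Fc+[x[1]*10,x[2]*10,0],yaw)+.5)*S-.5).astype(np.float32))
        cv2.fillConvexPoly(r,np.round(h*16).astype(np.int32),1,shift=4); return 1-(r&m).sum()/max(1,(r|m).sum())
    x=min(([t,0,0] for t in np.arange(-.3,1.65,.1)),key=cost); q=minimize(cost,x,method="Nelder-Mead",options=dict(initial_simplex=np.array([x]+[np.array(x)+d for d in np.diag([.1,.2,.2])]),fatol=1e-5))
    return q.x.round(3),round(q.fun,3)
for n,Fc,yaw in(("top",np.array([568.4,138.1,0]),.046),("side",np.array([571.4,138.95,0]),.04)):
    p=shoot(n)
    c=p["image"][150:235,135:250] if n=="top" else p["image"][120:205,180:300]
    cv2.imwrite("pics/%s_%s.png"%(n,sys.argv[1]),cv2.resize(c,None,fx=6,fy=6,interpolation=cv2.INTER_CUBIC)[...,::-1])
    for s in(1,-1): print(n,"left" if s>0 else "right",angle(p,s,Fc,yaw))
E
python3 ang.py 12; python3 btn.py p,45,62,32
```

```text
[589.19959458 282.5138544  124.87387042] 20.225
p,45,62,32 [45. 62. 32.] [-80.93, 17.56, 92.97, 0.05, -0.0, 0.02]Traceback (most recent call last):
  File "ang.py", line 29, in <module>
    for s in(1,-1): print(n,"left" if s>0 else "right",angle(p,s,Fc,yaw))
                                                       ~~~~~^^^^^^^^^^^^
  File "ang.py", line 23, in angle
    x=min(([t,0,0] for t in np.arange(-.3,1.65,.1)),key=cost); q=minimize(cost,x,method="Nelder-Mead",options=dict(initial_simplex=np.array([x]+[np.array(x)+d for d in np.diag([.1,.2,.2])]),fatol=1e-5))
                                                                 ^^^^^^^^
NameError: name 'minimize' is not defined
```

View pics/top_12.png

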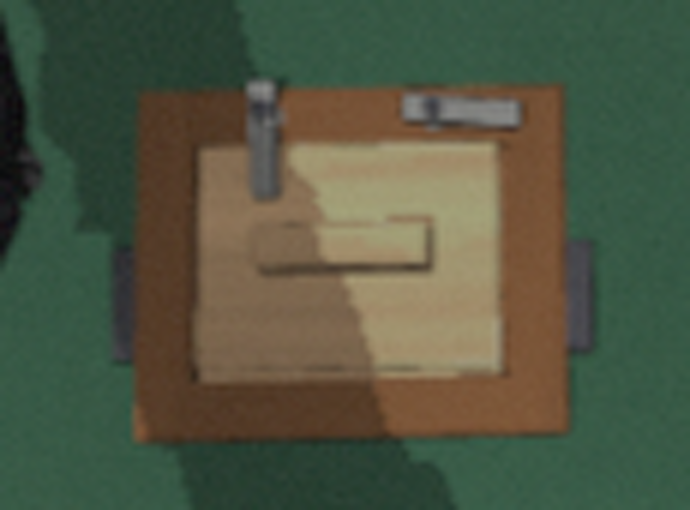

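```bash
sed -i 's/import minimize_scalar/import minimize/' ang.py; python3 ang.py 13; python3 btn.py p,116,130,110 p,116,-78,80 p,116,-78,32
```

```text
top left (array([1.593, 0.179, 0.054]), np.float64(0.769))
top right (array([ 0.075, -0.129, -0.064]), np.float64(0.238))
side left (array([1.685, 0.526, 0.094]), np.float64(0.548))
side right (array([ 0.074, -0.078, -0.168]), np.float64(0.598))
[588.14873136 280.32904338 121.85287874] 20.325
p,116,130,110 [116. 130. 110.] [-10.73, 90.43, 11.92, 0.01, 0.01, 0.0]
p,116,-78,80 [116. -78.  80.] [-218.69, 90.39, 42.22, 0.01, 0.01, 0.0]
p,116,-78,32 [116. -78.  32.] [-218.62, 90.37, 90.22, 0.01, 0.01, 0.0]
```

View pics/side_13.png

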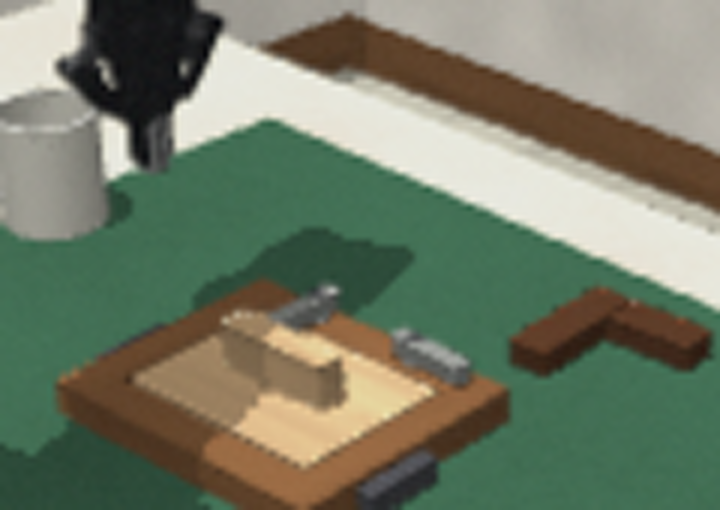

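>>> jog_arm(steps=[[[-10,45,10,0,0,0,0],[-20,90,12,0,0,0,0],[-75,90,15,0,0,0,0],[-130,90,20,0,0,0,0],[-180,90,30,0,0,0,0],[-218.6,90.4,42,0,0,0,0],[-218.6,90.4,65,0,0,0,0],[-218.6,90.4,85,0,0,0,0],[-218.6,90.4,90,0,0,0,0],[-218.6,90.4,90,0,0,0,0]]])

```text
clock: 21.58
eef_pos: [687.5, 65.3, 31.3]
ee_rot: [-0.0, 0.692, 0.722, -0.001]
ft_force: [0.1, -0.2, -0.3]
width: 0.0
```

```bash
python3 btn.py p,116,-78,32 p,106,-78,32 p,98,-77,32 p,93,-79,32 p,87,-81,32 p,79.6,-82,32 p,71.5,-82,32 p,63,-81,32 p,56,-77.4,32 p,49.4,-70.4,32 p,47,-66.2,32 p,45.5,-63,32 p,45,-61,32; python3 - <<'E'
from plan import *
s=shoot("side"); k=6;c=s["image"][120:205,180:300]; cv2.imwrite("pics/s14.png",cv2.resize(c,None,fx=k,fy=k,interpolation=cv2.INTER_CUBIC)[...,::-1])
E
```

```text
[687.4841646   65.25621471  31.25778094] 21.575
p,116,-78,32 [116. -78.  32.] [0.49, 0.66, -0.74, -0.02, 0.01, -0.01]
p,106,-78,32 [106. -78.  32.] [0.48, -9.34, -0.73, -0.02, 0.01, -0.01]
p,98,-77,32 [ 98. -77.  32.] [1.48, -17.35, -0.72, -0.02, 0.01, -0.01]
p,93,-79,32 [ 93. -79.  32.] [-0.53, -22.34, -0.71, -0.02, 0.01, -0.01]
p,87,-81,32 [ 87. -81.  32.] [-2.54, -28.34, -0.7, -0.02, 0.01, -0.01]
p,79.6,-82,32 [ 79.6 -82.   32. ] [-3.54, -35.74, -0.68, -0.02, 0.01, -0.01]
p,71.5,-82,32 [ 71.5 -82.   32. ] [-3.55, -43.84, -0.67, -0.02, 0.01, -0.01]
p,63,-81,32 [ 63. -81.  32.] [-2.56, -52.34, -0.66, -0.02, 0.01, -0.01]
p,56,-77.4,32 [ 56.  -77.4  32. ] [1.03, -59.35, -0.65, -0.02, 0.01, -0.01]
p,49.4,-70.4,32 [ 49.4 -70.4  32. ] [8.03, -65.95, -0.65, -0.02, 0.01, -0.01]
p,47,-66.2,32 [ 47.  -66.2  32. ] [12.22, -68.36, -0.65, -0.02, 0.01, -0.01]
p,45.5,-63,32 [ 45.5 -63.   32. ] [15.42, -69.86, -0.65, -0.02, 0.01, -0.01]
p,45,-61,32 [ 45. -61.  32.] [17.42, -70.36, -0.65, -0.02, 0.01, -0.01]
```

View pics/s14.png

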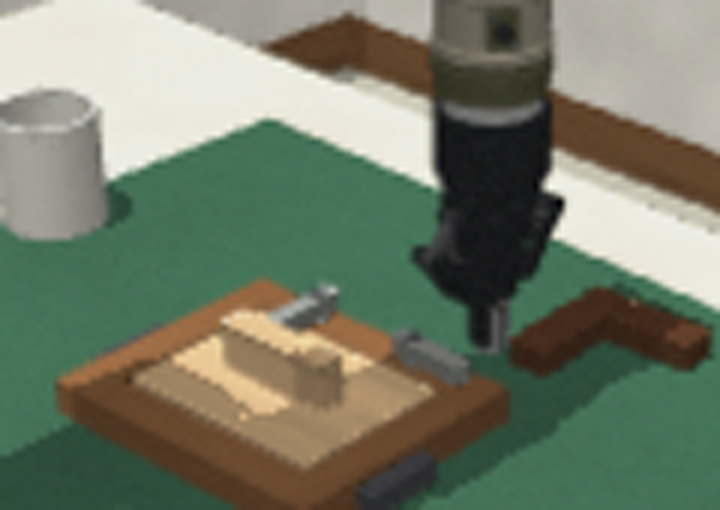

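Side crop: the fingers are just outside the right button (crop (490,340)) and clear of the moulding corner. I sweep it in.

>>> jog_arm(steps=[[[0.5,-9.3,-0.7,0,0,0,0],[1.5,-17.3,-0.7,0,0,0,0],[-0.5,-22.3,-0.7,0,0,0,0],[-2.5,-28.3,-0.7,0,0,0,0],[-3.5,-35.7,-0.7,0,0,0,0],[-3.5,-43.8,-0.7,0,0,0,0],[-2.5,-52.3,-0.7,0,0,0,0],[1,-59.3,-0.7,0,0,0,0],[8,-66,-0.7,0,0,0,0],[12.2,-68.4,-0.7,0,0,0,0],[15.4,-69.9,-0.7,0,0,0,0],[16.4,-70.4,-0.7,0,0,0,0],[16.4,-70.4,-0.7,0,0,0,0]]])

```text
clock: 23.25
eef_pos: [617.5, 77.6, 32.8]
ee_rot: [0.002, 0.692, 0.722, -0.001]
ft_force: [2.3, -6.4, -0.6]
width: 0.2
```

```bash
python3 btn.py p,45,-62,32 p,45,-60.5,32; python3 - <<'E'
from plan import *
s=shoot("side"); k=6;c=s["image"][120:205,180:300]; cv2.imwrite("pics/s15.png",cv2.resize(c,None,fx=k,fy=k,interpolation=cv2.INTER_CUBIC)[...,::-1]); print(bot.get_obs()["ft_force"])
E
```

```text
[617.51396998  77.5870046   32.75442014] 23.25
p,45,-62,32 [ 45. -62.  32.] [1.1, -0.99, 0.75, 0.01, 0.04, -0.01]
p,45,-60.5,32 [ 45.  -60.5  32. ] [2.6, -0.99, 0.74, 0.01, 0.04, -0.01]
[ 2.15801802 -6.54389643 -1.28366525]
```

View pics/s15.png

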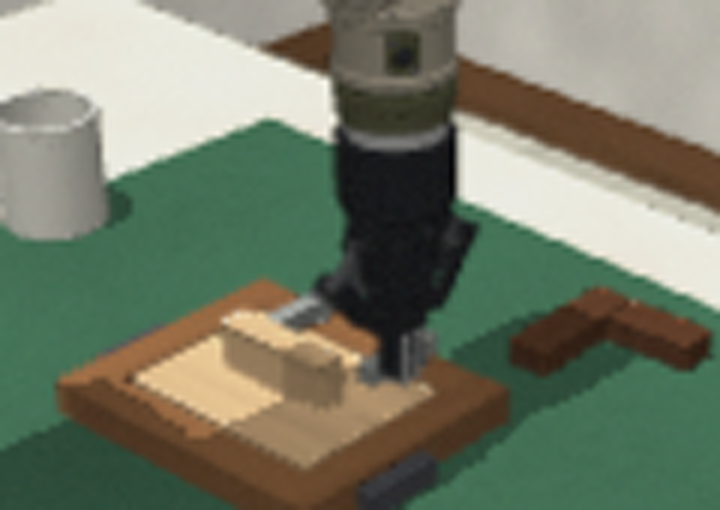

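>>> jog_arm(steps=[[[-6,0,0,0,0,0,0],[-15,0,-10,0,0,0,0],[-50,0,-50,0,0,0,0],[-100,-20,-90,0,0,0,0],[-150,-40,-110,0,0,0,0],[-180,-40,-110,0,0,0,0],[-180,-40,-110,0,0,0,0],[-180,-40,-110,0,0,0,0]]])

```text
clock: 24.3
eef_pos: [584.6, -101.9, 143.1]
ee_rot: [0.0, 0.691, 0.722, -0.0]
ft_force: [-0.6, 0.8, 0.1]
width: -0.4
```

```bash
python3 ang.py 16
```

```text
top left (array([1.602, 0.112, 0.028]), np.float64(0.332))
top right (array([ 1.626,  0.105, -0.056]), np.float64(0.357))
side left (array([ 1.71 ,  0.111, -0.107]), np.float64(0.645))
side right (array([ 1.515, -0.011, -0.059]), np.float64(0.594))
```

View pics/side_16.png

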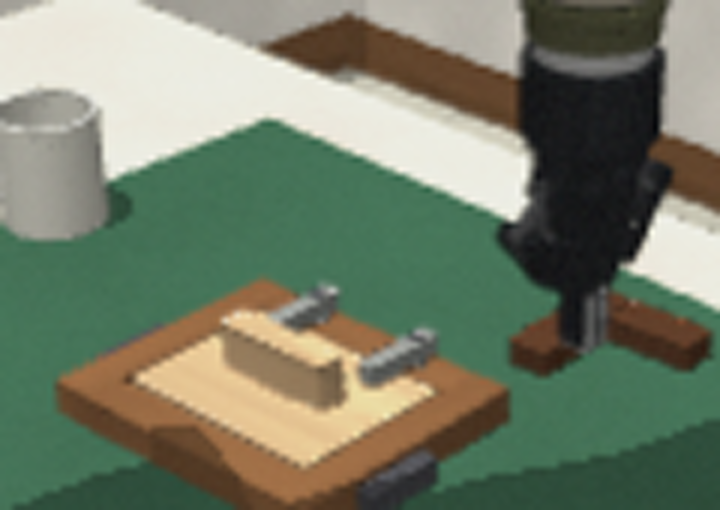

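View pics/top_16.png

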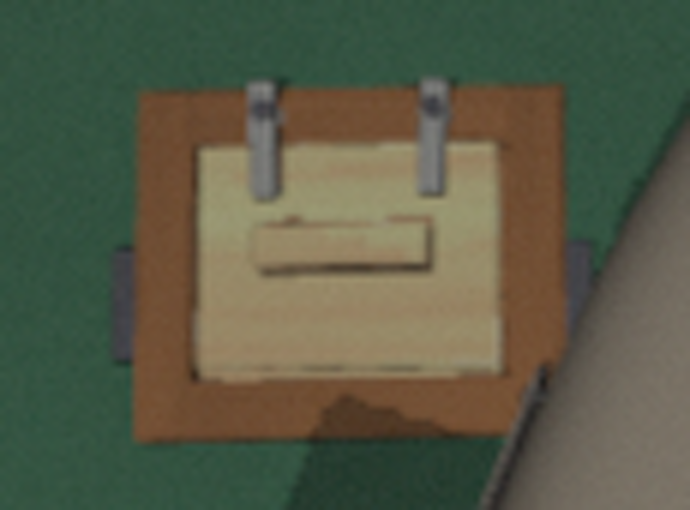

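Both pictures show the two buttons square over the flat board, and the robot is clear of everything. I hand in.

```bash
python3 - <<'E'
from plane import *
from plan import *
t=load("top")
x0=F+R.from_euler('z',FY).as_matrix()@[2.5,0,10]; print(plane(t,x0,R.from_euler('z',FY).as_matrix()))
w=world(t)
for l in("spray_bottle","mug","moulding_corner"): pass
print(bot.get_obs()["ft_force"]); print(bot.close_job())
E
```

```text
(array([-2.16685906e-03, -5.28400043e-03,  1.54506984e+01]), np.float64(2.228966847116763), np.int64(584), array([-53., -71.]), array([52., 73.]))
[ 0.20468866  0.29221643 -0.07270313]
the job is handed in; nothing more can be done
None
```

The board is fitted flat in the frame and both turn-buttons are turned square across it. I handed the job in at about 24.5 s, with the gripper well clear of everything.

- **Board:** I took the plywood board by its batten (not the red or purple look-alikes). I slid its tongue into the groove, starting at about 16° and easing to about 13°, until I felt the groove's end. Then I backed off about 1 mm, lowered it in small steps onto light contact (no more than about 12 N on the board) and let go.
- **Buttons:** I swept each one round with the shut fingers. The right one went to its stop (6.5 N). The left showed only about 2 N, so I can't be sure it reached its stop.

**Last checks:**
- **Flatness:** the board's slope was at most 0.005 rad. The top camera put its top about 1.5 mm high, which is about that camera's known offset; the side camera had shown no offset before the buttons were turned.
- **Button angles:** the top camera gave about 1.60 rad (left) and 1.63 rad (right, just past the 1.6 stop, so fit error).
- **Disagreement:** the side-camera fits gave 1.71 and 1.52 rad. They matched the image poorly and one lies past the stop, so I went by the pictures, where both bars look square.
- **Bystanders:** I did not measure the bottle, mug and moulding corner again. The arm never touched them, and the mug and moulding corner look unmoved in the side pictures.

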